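# Load and secure the high-voltage test fixture

## Robot

A 7-joint arm with a two-finger parallel gripper is mounted at the origin on the work surface. World frame = base frame: x ahead of the robot, y to its left, z up, the work surface at z = 0. Lengths are in m, angles in rad, forces in N, time in s.
With the tool pointing down it reaches from about 0.4 to 0.85 m from the base axis. Payload 4.5 kg.
Tool frame: the origin (TCP) lies between the finger pads; the fingertips stand r.tip_reach ahead of it and the grasp point (between the pads) lies 3 mm ahead of it (r.tip_reach is the distance from the TCP to the fingertips, in m); z points along the fingers, y is the line along which they close (so a half turn about z gives the same grasp; the last joint's range is limited). The gripper opens to 88 mm and grips with 3 to 60 N. Pads are 18 mm wide; open, the fingers measure 123 mm over their backs; the gripper's body (75 mm by 187 mm) begins 45 mm behind the grasp point.
Start: joints at [-1.16, 0.689, -0.195, 1.565, 0.157, 0.902, -0.215], TCP at [0.23, 0.581, 0.261] pointing down, gripper open.
Joint ranges: [-3.01, 3.01], [-0.46, 2.08], [-1.47, 1.51], [0.13, 2.56], [-1, 4.14], [0.04, 2.09], [-2.66, 2.66]. Speed limits (rad/s): [2.57, 2.57, 3.14, 3.14, 3.14, 3.14, 3.14].

## Interface

Orientations are given as a unit quaternion [x, y, z, w].
In Python, from plant import r gives the robot as it stands.
- The arm moves only by the tool step_arm, never from a script. Its argument "motion" is a list of rows, each an object with "dp": the shift along the tool's x, y, z in mm, a list of three; "twist": the turn, a rotation vector about the tool's x, y, z in rad, a list of three; "hand": the opening, from -1 (shut) to 1 (fully open). In form: [{"dp": [dx, dy, dz], "twist": [rx, ry, rz], "hand": hand}, ...]. A call has 1 to 5 rows; each row is the pose to reach, as a shift and turn from the pose commanded when the call began, along the tool's axes at that moment; what a row does not reach only later rows make up. A row lasts 1/8 s, in which the tool goes at most 62.5 mm and 10.7 degrees, less where a joint would pass 70% of its speed; a pose out of reach is approached as far as the arm can. A call with a gripper value outside its range is refused whole. The fingers move at their own pace and stop on an object; "force" is the grip in N (left out, the last holds). Time passes only in rows, so rows that repeat a pose let the fingers close. It gives the time, the measured TCP pose, the force, the opening and the grip force at its end, in the units of the state.
- r.get_state(): the state, without advancing time (a new reading comes with each control period).
- r.snapshot(name): name is "side" or "top"; returns a dict with "pixels" (420x560x3 uint8, red, green, blue), "depth" (420x560 float32, m along the optical axis (not along the pixel's ray), 0 where there is no reading), "fx", "fy", "cx", "cy" (pixels), "D" ([k1, k2, p1, p2, k3] as OpenCV has them; the pictures are not rectified), "xyz" and "orientation" of the camera in the world. Camera axes: x right, y down, z forward; pixel columns grow to the right and rows downward; lengths in m; the calibration is good to about 2 mm. A picture is of the moment at which its call begins.
- r.finish_job(): hands the job in; it is judged then, once.
Trained networks look in the newest picture that a camera, given by its name, has taken for a name from the list of things; names that differ only in an ending like _2 or _b are one class to them, and where a whole thing is asked for, a point or a joint stands for the part that bears it (a point fixed in the world has none). Each returns a list of dicts, best first, with "score" (0 to 1); they miss things now and then, are a little off and sometimes report something else, mostly with a low value. They report only what shows in the picture. A call takes as long as a camera call. They do not tell look-alikes from the thing itself.
- r.search_frame(camera, thing): "at" ([x, y, z] in m, in the coordinates of the camera as it stood for that picture, good to about 4 mm: the middle of the surface that is visible of it).
The state is a dict: "clock": time; "q": joint angles; "qd": joint speeds; "joint_torque": joint torques, N m; "tool_pos": TCP position; "eef_rot": TCP orientation; "contact_force": force on the tool from outside, world axes, zero at the start; "moment": the same for the moment, N m; "opening": opening from 0.0 (shut) to 1.0 (fully open); "finger_force": force on a finger pad.
Only numpy, scipy, OpenCV 4.12 (cv2) and the standard library are available. Lean on these libraries where they do the work, as an engineer would, in place of code of your own. Each camera call takes 0.05 s, during which the arm holds its last target. There are 200 camera calls.

## Task

Load every grey power module on the bench into the test fixture's white tray, one flat in each pocket (any pocket) with its brass nose in the slot at the hinge side, then close the clear hood fully and secure it by turning both turnbuttons all the way in over its front flange. Do not turn a turnbutton in while the hood is still up, and leave the bottle, the tape roll and the screwdriver where they are.

Things in the scene. Friction and masses are not known exactly. Their poses are not given: they have to be found in the camera images.
- fixture: Test fixture, fixed. Black base 8 mm thick, x -112..62, y -144..144 mm from the origin; white tray x -41..41, y -131..131, rim 28 mm above the bench. 5 pockets along y (pitch 52), each 42 wide, 70 long, floor 12 mm above the bench; at its +x end two grey blocks leave a 22 mm wide, 14 mm long slot for the nose. Origin: under the tray's centre, at bench level; +x away from robot, towards the hinge.
- pocket0 (a point): Pocket 0 (counted from the fixture's -y side): the point on the pocket floor where the centre of a well-seated module's underside belongs; axes as the fixture's (x towards the nose slot). A module has about 3 mm of play each way.
- pocket1 (a point): Pocket 1 (counted from the fixture's -y side): the point on the pocket floor where the centre of a well-seated module's underside belongs; axes as the fixture's (x towards the nose slot). A module has about 3 mm of play each way.
- pocket2 (a point): Pocket 2 (counted from the fixture's -y side): the point on the pocket floor where the centre of a well-seated module's underside belongs; axes as the fixture's (x towards the nose slot). A module has about 3 mm of play each way.
- pocket3 (a point): Pocket 3 (counted from the fixture's -y side): the point on the pocket floor where the centre of a well-seated module's underside belongs; axes as the fixture's (x towards the nose slot). A module has about 3 mm of play each way.
- pocket4 (a point): Pocket 4 (counted from the fixture's -y side): the point on the pocket floor where the centre of a well-seated module's underside belongs; axes as the fixture's (x towards the nose slot). A module has about 3 mm of play each way.
- module0: A grey power module (may be absent): body 50 x 36 x 22 mm (x, y, z) with a moulded grip fin on top, 36 mm along x, 12 mm thick in y, 22 mm tall (total height 44 mm), and a brass nose 14 x 14 x 8 mm at its +x end (z 4..12 mm). 90 g. Origin: centre of the body's underside; x points to the nose, z up.
- module1: A grey power module (may be absent): body 50 x 36 x 22 mm (x, y, z) with a moulded grip fin on top, 36 mm along x, 12 mm thick in y, 22 mm tall (total height 44 mm), and a brass nose 14 x 14 x 8 mm at its +x end (z 4..12 mm). 90 g. Origin: centre of the body's underside; x points to the nose, z up.
- module2: A grey power module (may be absent): body 50 x 36 x 22 mm (x, y, z) with a moulded grip fin on top, 36 mm along x, 12 mm thick in y, 22 mm tall (total height 44 mm), and a brass nose 14 x 14 x 8 mm at its +x end (z 4..12 mm). 90 g. Origin: centre of the body's underside; x points to the nose, z up.
- module3: A grey power module (may be absent): body 50 x 36 x 22 mm (x, y, z) with a moulded grip fin on top, 36 mm along x, 12 mm thick in y, 22 mm tall (total height 44 mm), and a brass nose 14 x 14 x 8 mm at its +x end (z 4..12 mm). 90 g. Origin: centre of the body's underside; x points to the nose, z up.
- module4: A grey power module (may be absent): body 50 x 36 x 22 mm (x, y, z) with a moulded grip fin on top, 36 mm along x, 12 mm thick in y, 22 mm tall (total height 44 mm), and a brass nose 14 x 14 x 8 mm at its +x end (z 4..12 mm). 90 g. Origin: centre of the body's underside; x points to the nose, z up.
- hood (a joint): Clear hood over the tray, rad: 0 fully closed, 1.7..1.95 standing open (limit 2). Stiff hinge (0.3 N m): stays where left. Closed: a box open below, 86 mm from hinge line to front wall, 262 mm wide, roof top 38 mm above the hinge line (66 above the bench); grey front flange 8 mm thick runs on to 116 mm from the hinge, its top 36 mm above the bench.
- hood_hinge (a point): (Axes as the fixture.) Middle of the hood's hinge line (along the fixture's y), 45 mm to +x of the fixture's origin and 28 mm above the bench.
- hood_edge (a point): Middle of the front edge of the hood's flange (moves with the hood), 116 mm from the hinge, half-way through its thickness.
- turn_left (a joint): Aluminium turnbutton at the fixture's left (+y) front, rad: 0 = arm points to the fixture's +y, off the hood; turns clockwise from above to 1.57 (stop) = arm to +x, over the closed flange. Stays where left (0.05 N m). Arm 12 mm wide, 38 mm from the axis, 38..44 mm above the bench; on it, centred on the axis, along the arm, an upright wing 36 long, 10 thick, 44..64 mm above the bench.
- turn_left_grip (a point): Centre of the left turnbutton's grip wing, on its vertical axis, 54 mm above the bench, 87 mm to -x and 95 mm to +y of the fixture's origin. Axes as the fixture's; it does not turn with the button.
- turn_right (a joint): Aluminium turnbutton at the fixture's right (-y) front, rad: 0 = arm points to the fixture's -y, off the hood; turns anticlockwise from above to 1.57 (stop) = arm to +x, over the closed flange. Stays where left (0.05 N m). Arm 12 mm wide, 38 mm from the axis, 38..44 mm above the bench; on it, centred on the axis, along the arm, an upright wing 36 long, 10 thick, 44..64 mm above the bench.
- turn_right_grip (a point): Centre of the right turnbutton's grip wing, on its vertical axis, 54 mm above the bench, 87 mm to -x and 95 mm to -y of the fixture's origin. Axes as the fixture's; it does not turn with the button.
- bottle: Bystander: white plastic bottle, 60 mm diameter, 150 mm tall, standing; origin centre of underside.
- tape_roll: Bystander: yellow roll of tape lying flat, 90 mm diameter, 20 mm high; origin centre of underside.
- screwdriver: Bystander: screwdriver lying on the bench; origin at its underside.
Things that resemble listed ones, but are neither listed nor needed, are in the scene too. What is shaped like the module3 but brown, purple or turquoise is not meant.

How it is judged:
On the way, in this order (a step that is already met when the one before it is completed fails the run):
1. every module present lies flat in a pocket of its own, nose in the slot (((x of module0 in the frame of pocket0 between -0.007 and 0.007 m and y of module0 in the frame of pocket0 between -0.007 and 0.007 m and z of module0 in the frame of pocket0 below 0.004 m and x of hood_hinge in the frame of module0 above 0.03 m and angle between module0's own z axis and vertical below 0.12 rad) or (x of module0 in the frame of pocket1 between -0.007 and 0.007 m and y of module0 in the frame of pocket1 between -0.007 and 0.007 m and z of module0 in the frame of pocket1 below 0.004 m and x of hood_hinge in the frame of module0 above 0.03 m and angle between module0's own z axis and vertical below 0.12 rad) or (x of module0 in the frame of pocket2 between -0.007 and 0.007 m and y of module0 in the frame of pocket2 between -0.007 and 0.007 m and z of module0 in the frame of pocket2 below 0.004 m and x of hood_hinge in the frame of module0 above 0.03 m and angle between module0's own z axis and vertical below 0.12 rad) or (x of module0 in the frame of pocket3 between -0.007 and 0.007 m and y of module0 in the frame of pocket3 between -0.007 and 0.007 m and z of module0 in the frame of pocket3 below 0.004 m and x of hood_hinge in the frame of module0 above 0.03 m and angle between module0's own z axis and vertical below 0.12 rad) or (x of module0 in the frame of pocket4 between -0.007 and 0.007 m and y of module0 in the frame of pocket4 between -0.007 and 0.007 m and z of module0 in the frame of pocket4 below 0.004 m and x of hood_hinge in the frame of module0 above 0.03 m and angle between module0's own z axis and vertical below 0.12 rad)) and ((x of module1 in the frame of pocket0 between -0.007 and 0.007 m and y of module1 in the frame of pocket0 between -0.007 and 0.007 m and z of module1 in the frame of pocket0 below 0.004 m and x of hood_hinge in the frame of module1 above 0.03 m and angle between module1's own z axis and vertical below 0.12 rad) or (x of module1 in the frame of pocket1 between -0.007 and 0.007 m and y of module1 in the frame of pocket1 between -0.007 and 0.007 m and z of module1 in the frame of pocket1 below 0.004 m and x of hood_hinge in the frame of module1 above 0.03 m and angle between module1's own z axis and vertical below 0.12 rad) or (x of module1 in the frame of pocket2 between -0.007 and 0.007 m and y of module1 in the frame of pocket2 between -0.007 and 0.007 m and z of module1 in the frame of pocket2 below 0.004 m and x of hood_hinge in the frame of module1 above 0.03 m and angle between module1's own z axis and vertical below 0.12 rad) or (x of module1 in the frame of pocket3 between -0.007 and 0.007 m and y of module1 in the frame of pocket3 between -0.007 and 0.007 m and z of module1 in the frame of pocket3 below 0.004 m and x of hood_hinge in the frame of module1 above 0.03 m and angle between module1's own z axis and vertical below 0.12 rad) or (x of module1 in the frame of pocket4 between -0.007 and 0.007 m and y of module1 in the frame of pocket4 between -0.007 and 0.007 m and z of module1 in the frame of pocket4 below 0.004 m and x of hood_hinge in the frame of module1 above 0.03 m and angle between module1's own z axis and vertical below 0.12 rad)) and ((x of module2 in the frame of pocket0 between -0.007 and 0.007 m and y of module2 in the frame of pocket0 between -0.007 and 0.007 m and z of module2 in the frame of pocket0 below 0.004 m and x of hood_hinge in the frame of module2 above 0.03 m and angle between module2's own z axis and vertical below 0.12 rad) or (x of module2 in the frame of pocket1 between -0.007 and 0.007 m and y of module2 in the frame of pocket1 between -0.007 and 0.007 m and z of module2 in the frame of pocket1 below 0.004 m and x of hood_hinge in the frame of module2 above 0.03 m and angle between module2's own z axis and vertical below 0.12 rad) or (x of module2 in the frame of pocket2 between -0.007 and 0.007 m and y of module2 in the frame of pocket2 between -0.007 and 0.007 m and z of module2 in the frame of pocket2 below 0.004 m and x of hood_hinge in the frame of module2 above 0.03 m and angle between module2's own z axis and vertical below 0.12 rad) or (x of module2 in the frame of pocket3 between -0.007 and 0.007 m and y of module2 in the frame of pocket3 between -0.007 and 0.007 m and z of module2 in the frame of pocket3 below 0.004 m and x of hood_hinge in the frame of module2 above 0.03 m and angle between module2's own z axis and vertical below 0.12 rad) or (x of module2 in the frame of pocket4 between -0.007 and 0.007 m and y of module2 in the frame of pocket4 between -0.007 and 0.007 m and z of module2 in the frame of pocket4 below 0.004 m and x of hood_hinge in the frame of module2 above 0.03 m and angle between module2's own z axis and vertical below 0.12 rad)) and ((x of module3 in the frame of pocket0 between -0.007 and 0.007 m and y of module3 in the frame of pocket0 between -0.007 and 0.007 m and z of module3 in the frame of pocket0 below 0.004 m and x of hood_hinge in the frame of module3 above 0.03 m and angle between module3's own z axis and vertical below 0.12 rad) or (x of module3 in the frame of pocket1 between -0.007 and 0.007 m and y of module3 in the frame of pocket1 between -0.007 and 0.007 m and z of module3 in the frame of pocket1 below 0.004 m and x of hood_hinge in the frame of module3 above 0.03 m and angle between module3's own z axis and vertical below 0.12 rad) or (x of module3 in the frame of pocket2 between -0.007 and 0.007 m and y of module3 in the frame of pocket2 between -0.007 and 0.007 m and z of module3 in the frame of pocket2 below 0.004 m and x of hood_hinge in the frame of module3 above 0.03 m and angle between module3's own z axis and vertical below 0.12 rad) or (x of module3 in the frame of pocket3 between -0.007 and 0.007 m and y of module3 in the frame of pocket3 between -0.007 and 0.007 m and z of module3 in the frame of pocket3 below 0.004 m and x of hood_hinge in the frame of module3 above 0.03 m and angle between module3's own z axis and vertical below 0.12 rad) or (x of module3 in the frame of pocket4 between -0.007 and 0.007 m and y of module3 in the frame of pocket4 between -0.007 and 0.007 m and z of module3 in the frame of pocket4 below 0.004 m and x of hood_hinge in the frame of module3 above 0.03 m and angle between module3's own z axis and vertical below 0.12 rad)) and ((x of module4 in the frame of pocket0 between -0.007 and 0.007 m and y of module4 in the frame of pocket0 between -0.007 and 0.007 m and z of module4 in the frame of pocket0 below 0.004 m and x of hood_hinge in the frame of module4 above 0.03 m and angle between module4's own z axis and vertical below 0.12 rad) or (x of module4 in the frame of pocket1 between -0.007 and 0.007 m and y of module4 in the frame of pocket1 between -0.007 and 0.007 m and z of module4 in the frame of pocket1 below 0.004 m and x of hood_hinge in the frame of module4 above 0.03 m and angle between module4's own z axis and vertical below 0.12 rad) or (x of module4 in the frame of pocket2 between -0.007 and 0.007 m and y of module4 in the frame of pocket2 between -0.007 and 0.007 m and z of module4 in the frame of pocket2 below 0.004 m and x of hood_hinge in the frame of module4 above 0.03 m and angle between module4's own z axis and vertical below 0.12 rad) or (x of module4 in the frame of pocket3 between -0.007 and 0.007 m and y of module4 in the frame of pocket3 between -0.007 and 0.007 m and z of module4 in the frame of pocket3 below 0.004 m and x of hood_hinge in the frame of module4 above 0.03 m and angle between module4's own z axis and vertical below 0.12 rad) or (x of module4 in the frame of pocket4 between -0.007 and 0.007 m and y of module4 in the frame of pocket4 between -0.007 and 0.007 m and z of module4 in the frame of pocket4 below 0.004 m and x of hood_hinge in the frame of module4 above 0.03 m and angle between module4's own z axis and vertical below 0.12 rad))), for 0.2 s.
2. the hood is fully closed over the loaded modules (all of step 1 and value of joint hood below 0.05 rad), for 0.2 s.
At the end, for the whole second after the job is handed in: Every module present sits in a pocket: its origin within 7 mm of a pocket point in x and in y and less than 4 mm above the pocket floor, upright within 0.12 rad, nose towards the hinge side, at rest; the hood is closed (under 0.05 rad) and both turnbuttons are turned in by more than 1.3 rad (all of step 2 and value of joint each of turn_left, turn_right above 1.3 rad and linear speed of each of module0, module1, module2, module3, module4 below 0.02 m/s); the robot touches nothing.
It fails at once if a turnbutton is turned in (over 0.8 rad) while the hood is up (over 0.3 rad) (value of joint hood above 0.3 rad and value of joint any of turn_left, turn_right above 0.8 rad).
It fails at once if the bottle, tape roll or screwdriver is moved by more than 40 mm (distance of any of bottle, tape_roll, screwdriver from where it was at the start of the episode above 0.04 m).
Of module0, module1, module2, module3, module4 only 3 to 5 are there at a start; the rules pass over those that are not, and their reading is None.
At some moment in a run one of module0, module1, module2, module3, module4 may be knocked a few centimetres aside while the robot is not near it.
Once in a run the grip may slacken for a moment while it holds something.
It also fails if it takes over 210 s, if anything falls off the work surface, if the arm or the gripper's body presses on something with over 40 N, if the wrist force passes 120 N, or if a joint passes its speed limit or range.

## Working session

There is one attempt and no reset: what is moved stays moved. The work goes in short steps, Python scripts to look and compute and a tool call to move; the robot and the scene stay as the last step left them, time stands still between calls to the robot, and variables do not carry over. Pictures are saved under pics/ and viewed, at most 14 in all, crops included, and the job is handed in when it is done.

Besides the shell and the picture viewer there is one more tool, called after "Emit:" as name(argument=value, ...) on one line, values as JSON. step_arm: Moves the arm, as the interface text tells. Its arguments: {"type":"object","properties":{"motion":{"type":"array"},"force":{"type":"number"}},"required":["motion"]}

```bash
ls; mkdir -p pics; cat > h.py <<'E'
import numpy as np, cv2
from scipy.spatial.transform import Rotation as R
from plant import r
def cam(n):
    s=r.snapshot(n); s['K']=np.array([[s['fx'],0,s['cx']],[0,s['fy'],s['cy']],[0,0,1.]])
    s['R']=R.from_quat(s['orientation']).as_matrix(); s['t']=np.array(s['xyz']); s['D']=np.array(s['D'],float); return s
def cloud(s):
    h,w=s['depth'].shape
    u,v=np.meshgrid(np.arange(w),np.arange(h))
    p=cv2.undistortPoints(np.stack([u,v],-1).reshape(-1,1,2).astype(float),s['K'],s['D']).reshape(h,w,2)
    P=np.dstack([p,np.ones((h,w))])*s['depth'][...,None]
    return P@s['R'].T+s['t']
def px(s,P):
    return cv2.projectPoints((np.atleast_2d(P)-s['t'])@s['R'],np.zeros(3),np.zeros(3),s['K'],s['D'])[0].reshape(-1,2)
def save(s,f,crop=None):
    im=s['pixels'][...,::-1]
    if crop: a,b,c,d=crop; im=cv2.resize(im[b:d,a:c],None,fx=min(800/(c-a),600/(d-b)),fy=min(800/(c-a),600/(d-b)),interpolation=cv2.INTER_CUBIC)
    cv2.imwrite('pics/'+f,im)
E
python3 - <<'E'
from h import *
np.set_printoptions(precision=3,suppress=True)
print(r.tip_reach,r.get_state())
for n in('top','side'):
    s=cam(n);save(s,n+'0.png');print(n,s['xyz'],s['R'].tolist(),s['K'][0],(s['depth']>0).mean())
    np.savez('/tmp/'+n+'.npz',**{k:s[k] for k in('pixels','depth','K','R','t','D')})
    for t in('fixture','module0','hood','hood_edge','turn_left','turn_right','bottle','tape_roll','screwdriver'):
        for d in r.search_frame(n,t):
            P=s['R']@np.array(d['at'])+s['t']; print(t,round(d['score'],2),P,px(s,P)[0].round())
E
```

```text
pics
0.022 {'clock': 0.0, 'q': array([-1.16 ,  0.69 , -0.194,  1.566,  0.157,  0.902, -0.215]), 'qd': array([-0.001,  0.001,  0.001,  0.   ,  0.002, -0.001,  0.001]), 'joint_torque': array([ -0.   , -52.757,  -1.267, -15.343,  -0.053,   0.007,   0.   ]), 'tool_pos': array([0.23 , 0.581, 0.26 ]), 'eef_rot': array([ 0.187,  0.982, -0.001, -0.   ]), 'contact_force': array([-0.293,  0.883,  0.414]), 'moment': array([ 0.024,  0.029, -0.028]), 'finger_force': 0.0, 'opening': 0.9961324728376183}
top [0.385 0.117 1.29 ] [[-0.0036321483256200947, -0.9900148362313942, 0.14091639911758527], [-0.9999513892796358, 0.00230401190377149, -0.009587001975254222], [0.009166601129477842, -0.14094437048308517, -0.9899750794100122]] [479.719   0.    282.043] 0.9960416666666667
fixture 0.57 [ 0.558 -0.208  0.015] [399. 207.]
module0 0.93 [0.399 0.527 0.022] [120. 268.]
module0 0.89 [0.497 0.433 0.017] [158. 231.]
module0 0.85 [0.52  0.238 0.024] [232. 221.]
module0 0.84 [0.449 0.338 0.018] [194. 249.]
module0 0.67 [0.344 0.416 0.022] [162. 289.]
module0 0.63 [0.43  0.178 0.025] [254. 255.]
module0 0.62 [0.
[... 1014 characters left out ...]
dule0 0.76 [0.345 0.438 0.021] [346. 298.]
module0 0.73 [0.561 0.352 0.024] [269. 267.]
module0 0.72 [0.388 0.546 0.023] [326. 328.]
module0 0.57 [0.519 0.25  0.025] [289. 245.]
module0 0.54 [0.434 0.191 0.023] [320. 235.]
module0 0.53 [0.448 0.346 0.027] [310. 269.]
hood 0.66 [ 0.63  -0.194  0.075] [275. 151.]
hood_edge 0.92 [ 0.629 -0.187  0.072] [275. 153.]
hood_edge 0.18 [0.563 0.352 0.022] [269. 268.]
turn_left 0.5 [ 0.473 -0.099  0.052] [316. 174.]
bottle 0.58 [0.775 0.093 0.074] [215. 194.]
tape_roll 0.91 [0.759 0.215 0.021] [212. 232.]
tape_roll 0.54 [ 0.631 -0.194  0.075] [275. 152.]
screwdriver 0.56 [ 0.805 -0.138  0.02 ] [224. 170.]
screwdriver 0.41 [0.758 0.212 0.022] [213. 231.]
```

View pics/top0.png

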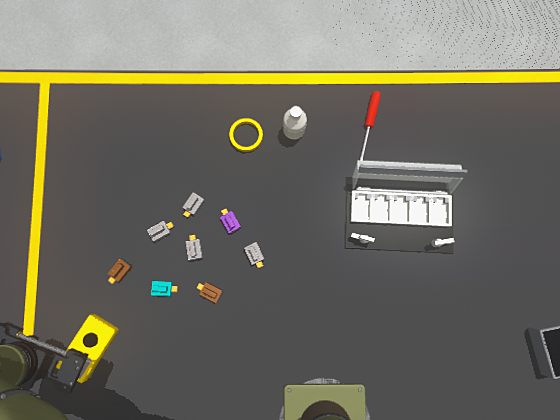

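```bash
python3 - <<'E'
import cv2
im=cv2.imread('pics/top0.png')[190:310,80:280]
cv2.imwrite('pics/top0c.png',cv2.resize(im,(800,480),interpolation=cv2.INTER_CUBIC))
E
```

```text
(no output)
```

View pics/top0c.png

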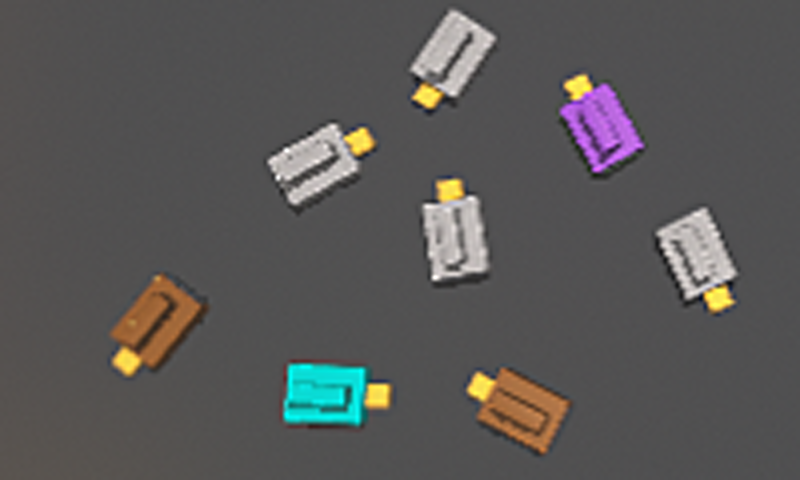

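Four grey modules are in the top view, at pixels (193,204), (158,231), (193,249) and (254,255). The look-alikes are purple (231,221), brown (119,270) and (209,292), and turquoise (162,289), all excluded by colour in the close crop. The fixture is at about (400,210), with the hood standing open and the turnbuttons at (363,238) and (442,242).

```bash
cat >> h.py <<'E'
def load(n):
    return dict(np.load('/tmp/'+n+'.npz'))
def masks(s):
    hsv=cv2.cvtColor(s['pixels'],cv2.COLOR_RGB2HSV).astype(int); H,S,V=hsv[...,0],hsv[...,1],hsv[...,2]
    return (S<50)&(V>90), (S>110)&(H>15)&(H<35)&(V>150)   # grey, brass
def ang(c,P):
    d=(P-P.mean(0)); return np.linalg.svd(d,full_matrices=False)[2][0]
def modules(ss,seeds=None):
    """[(xy of centre, yaw of nose, top z, fin z, rect)] for each grey blob"""
    out=[]
    s=ss[0]; W=cloud(s); g,b=masks(s)
    m=(g&(W[...,2]>.012)&(W[...,2]<.06)&(W[...,1]>.08)&(W[...,0]>.25)&(W[...,0]<.72)).astype(np.uint8)
    n,l,st,_=cv2.connectedComponentsWithStats(m)
    for i in range(1,n):
        if not 100<st[i,4]<900: continue
        P=W[l==i]; c=P[:,:2].mean(0)
        near=b&(np.hypot(W[...,0]-c[0],W[...,1]-c[1])<.05)&(W[...,2]<.03)&(W[...,2]>.005)
        if near.sum()<8: continue
        nose=W[near][:,:2].mean(0)
        fits=[]
        for q in ss:
            Wq=cloud(q); gq,_=masks(q); k=gq&(np.hypot(Wq[...,0]-c[0],Wq[...,1]-c[1])<.045)&(Wq[...,2]>.016)
            Pq=Wq[k]; rc=cv2.minAreaRect(Pq[:,:2].astype(np.float32)*1000)
            bx=cv2.boxPoints(rc); e=max((bx[1]-bx[0],bx[2]-bx[1]),key=np.linalg.norm); a=np.arctan2(e[1],e[0])
            v=nose-np.array(rc[0])/1000
            if v@[np.cos(a),np.sin(a)]<0:a+=np.pi
            F=Pq[Pq[:,2]>.034]; bt=np.median(Pq[Pq[:,2]<.03][:,2])
            af=np.arctan2(*ang(0,F[:,:2])[::-1]) 
            if abs(np.cos(af-a))and np.cos(af-a)<0: af+=np.pi
            fits.append((np.array(rc[0])/1000,np.sort(rc[1]),a,F[:,:2].mean(0),af,np.median(F[:,2]),bt,len(F)))
        v=nose-c; out.append((c,nose,np.arctan2(v[1],v[0]),fits))
    return out
E
python3 - <<'E'
from h import *
np.set_printoptions(precision=4,suppress=True)
t,s=load('top'),load('side')
for c,nose,a,f in modules([t,s]):
    print('M',c,nose,'noseyaw %.3f'%a,'px',px(t,[*c,.03]))
    for x in f: print('   rect',x[0],x[1],'%.3f'%(x[2]%(2*np.pi)-2*np.pi*((x[2]%(2*np.pi))>np.pi)),'fin',x[3],'%.3f'%((x[4]+np.pi)%(2*np.pi)-np.pi),'z %.4f %.4f n%d'%x[5:])
for q in(t,s):
    W=cloud(q);g,_=masks(q);hsv=cv2.cvtColor(q['pixels'],cv2.COLOR_RGB2HSV)
    reg=(W[...,1]<-.02)&(W[...,1]>-.42)&(W[...,0]>.4)&(W[...,0]<.72)
    k=reg&g&(W[...,2]>.023)&(W[...,2]<.032)&(hsv[...,2]>190)
    P=W[k]; 
    n,l,st,_=cv2.connectedComponentsWithStats(k.astype(np.uint8)); print('rim comps',[(x[4],*W[l==i+1].mean(0).round(3)) for i,x in enumerate(st[1:]) if x[4]>15])
    rc=cv2.minAreaRect(P[:,:2].astype(np.float32)*1000);print('rim',len(P),rc,np.median(P[:,2]))
    k=reg&(W[...,2]>.047)&(W[...,2]<.07)&(W[...,0]<.53)
    n,l,st,_=cv2.connectedComponentsWithStats(k.astype(np.uint8))
    for i in range(1,n):
        if st[i,4]>8: T=W[l==i];v=ang(0,T[:,:2]);print('wing',st[i,4],T.mean(0),T[:,2].max(),'dir %.3f'%np.arctan2(v[1],v[0]))
    k=reg&(W[...,2]>.036)&(W[...,2]<.2)&(W[...,0]>.56); T=W[k]; print('hood',len(T),T.min(0),T.max(0))
    for z in np.arange(.04,.2,.02):
        U=T[abs(T[:,2]-z)<.01]; 
        if len(U)>5: print(z,U[:,0].min(),U[:,0].max(),U[:,1].min(),U[:,1].max())
E
```

```text
M [0.5692 0.342 ] [0.5428 0.3612] noseyaw 2.514 px [[192.5432 202.7423]]
   rect [0.5709 0.3438] [37.8113 50.2072] 2.544 fin [0.5692 0.3435] 2.550 z 0.0437 0.0224 n68
   rect [0.5681 0.344 ] [38.5088 53.9608] 2.591 fin [0.5674 0.3453] 2.557 z 0.0425 0.0226 n77
M [0.4962 0.4313] [0.5126 0.4051] noseyaw -1.013 px [[157.6402 230.403 ]]
   rect [0.4963 0.4331] [35.1825 51.447 ] -1.060 fin [0.4965 0.4327] -1.040 z 0.0442 0.0216 n69
   rect [0.4941 0.4333] [37.3494 55.573 ] -1.044 fin [0.4943 0.4351] -1.049 z 0.0435 0.0226 n69
M [0.4471 0.3375] [0.48   0.3454] noseyaw 0.236 px [[193.1771 249.0318]]
   rect [0.4472 0.3391] [35.2666 50.9737] 0.205 fin [0.4477 0.3389] 0.182 z 0.0433 0.0218 n70
   rect [0.4442 0.3395] [44.4791 50.7964] 0.178 fin [0.4454 0.3406] 0.124 z 0.0431 0.0228 n82
M [0.4375 0.1788] [0.4076 0.1663] noseyaw -2.747 px [[254.0423 252.505 ]]
   rect [0.4374 0.1793] [35.724  50.1259] -2.705 fin [0.4368 0.1788] -2.687 z 0.0437 0.0224 n66
   rect [0.435  0.1857] [42.854  54.0275] -3.052 fin [0.4339 0.1832] -2.757 z 0.0424 0.0226 n68
rim comps [(np.int32(16), np.float64(0.604), n
[... 1311 characters left out ...]
06965522890399733 dir 1.743
wing 43 [ 0.4698 -0.1045  0.0591] 0.0695118572290715 dir 1.273
hood 800 [ 0.5616 -0.3566  0.036 ] [ 0.6664 -0.075   0.144 ]
0.04 0.5615696945801094 0.6477625537398537 -0.35328798977070597 -0.07739510776942882
0.06 0.5953269707128027 0.6560316961039097 -0.3527079125782646 -0.0749622105824288
0.07999999999999999 0.6031644494291202 0.6607119602478351 -0.35664010426683324 -0.0764690948516038
0.09999999999999999 0.6106093115082094 0.6664431030568112 -0.3468574990616127 -0.07708984545523334
0.12 0.6146486049134503 0.642697295243476 -0.34414019545699914 -0.07995135777741069
0.13999999999999999 0.6214761009951235 0.6458709497977821 -0.3513006514459984 -0.08096420370145863
```

```bash
cat >> h.py <<'E'
FX=np.array([.553,-.207]); TH=-.052
def fx(x,y): c,s_=np.cos(TH),np.sin(TH); return FX+np.array([c*x-s_*y,s_*x+c*y])
def go(p,phi,st=None,turn=0):
    """dp (mm, tool axes), twist from the measured pose to tool-down pose with tool x at yaw phi"""
    st=st or r.get_state(); R0=R.from_quat(st['eef_rot']); x=R0.as_matrix()[:,0]; f0=np.arctan2(x[1],x[0])
    T=R.from_matrix(np.array([[np.cos(phi),np.sin(phi),0],[np.sin(phi),-np.cos(phi),0],[0,0,-1]]).T.T)
    lev=R.from_matrix(np.array([[np.cos(f0),np.sin(f0),0],[np.sin(f0),-np.cos(f0),0],[0,0,-1]]))
    d=(phi-f0+np.pi)%(2*np.pi)-np.pi
    print('dp',(R0.inv().apply(np.array(p)-st['tool_pos'])*1000).round(1),'rz %.3f'%-d,'level',(R0.inv()*lev).as_rotvec().round(4),'| tcp',st['tool_pos'].round(4),'phi %.3f'%f0,'q',st['q'].round(2),'t %.1f'%st['clock'],'open %.3f ff %.1f'%(st['opening'],st['finger_force']),'F',st['contact_force'].round(1))
E
python3 - <<'E'
from h import *
np.set_printoptions(precision=4,suppress=True)
for n in('top','side'):
    q=load(n);W=cloud(q);hsv=cv2.cvtColor(q['pixels'],cv2.COLOR_RGB2HSV)
    L=(W[...,:2]-FX)@np.array([[np.cos(TH),-np.sin(TH)],[np.sin(TH),np.cos(TH)]])*1000; Z=W[...,2]*1000
    k=(abs(L[...,0])<60)&(abs(L[...,1])<150)&(Z>23)&(Z<33)&(hsv[...,2]>150)&(hsv[...,1]<50)
    X,Y=L[k].T; m=X<35
    print(n,'x',np.percentile(X,[0,1,2,98,99,100]),'y',np.percentile(Y[m],[0,1,2,98,99,100]))
    h,e=np.histogram(Y[(X>-30)&(X<15)],bins=np.arange(-140,141,3)); print('walls',[(int(e[i]+1.5),int(h[i])) for i in range(len(h)) if h[i]])
    # front wall strip
    for y0 in(-120,-60,0,60,120):
        a=X[abs(Y-y0)<10]; b=a[a<-20]; print(y0,b.min(),b.mean(),b.max())
    # base front edge
    k=(L[...,0]>-125)&(L[...,0]<-60)&(abs(L[...,1])<70)&(Z>5)&(Z<12);print('base front',np.percentile(L[k][:,0],[0,1,5]), 'should -112')
go([.4955,.434,.12],2.10)
E
```

```text
top x [-39.6599 -39.0474 -38.8471  49.5306  50.0546  53.1147] y [-134.4789 -132.5147 -131.996   125.4577  126.3031  126.9603]
walls [(-132, 18), (-129, 14), (-87, 4), (-84, 19), (-81, 21), (-78, 19), (-75, 3), (-33, 14), (-30, 19), (-27, 19), (-24, 14), (17, 16), (20, 19), (23, 17), (26, 20), (68, 4), (71, 18), (74, 16), (77, 26), (119, 9), (122, 23), (125, 17)]
-120 -38.87456609431987 -34.685260600195264 -24.65383771994488
-60 -39.16666103623281 -36.08306880571931 -33.06431011710356
0 -39.04641701853347 -36.21733318143969 -33.310319514837666
60 -39.16295602812453 -34.871971759808666 -20.648964958712313
120 -39.414061602669456 -31.988528342626402 -20.416316366423512
base front [-124.4854 -109.684  -107.5718] should -112
side x [-43.5005 -42.7821 -42.3131  45.9199  46.6889  49.2537] y [-141.5166 -136.7911 -135.1376  129.4971  130.4996  135.2769]
walls [(-138, 1), (-135, 7), (-132, 3), (-129, 8), (-126, 2), (-123, 3), (-120, 1), (-93, 1), (-90, 3), (-87, 2), (-84, 4), (-81, 6), (-78, 6), (-75, 4), (-72, 4), (-69, 1), (-39, 1), (-36, 2), (-33, 3), (-30, 8), (-27, 6), (-24, 7), (-18, 3), (11, 3), (14, 1), (17, 5), (20, 3), (23, 9), (26, 9), (29, 5), (65, 1), (68, 2), (71, 6), (74, 7), (77, 10), (80, 11), (83, 1), (86, 1), (116, 3), (119, 3), (122, 3), (125, 11), (128, 9), (131, 3), (134, 1)]
-120 -42.352149043479784 -33.18641446102019 -20.26206878897721
-60 -42.591947730871894 -40.07684953127107 -36.51443752842581
0 -41.65815514445059 -39.465325525760335 -35.10835298309744
60 -42.92178119035202 -39.265852106619846 -34.083930622180304
120 -42.10308251808996 -35.23388847275248 -22.718840227261385
base front [-123.4314 -116.0343 -113.1629] should -112
dp [-301.1  -39.2  140.8] rz 0.665 level [ 0.0001 -0.     -0.    ] | tcp [0.23   0.5812 0.2608] phi 2.765 q [-1.16  0.69 -0.19  1.57  0.16  0.9  -0.22] t 1.0 open 1.001 ff 0.0 F [ 0.8  0.5 -1.4]
```

Emit:
step_arm(motion=[{"dp": [-55, -7, 25], "twist": [0, 0, 0.13], "hand": 0.2}, {"dp": [-110, -14, 50], "twist": [0, 0, 0.26], "hand": 0.2}, {"dp": [-165, -21, 75], "twist": [0, 0, 0.4], "hand": 0.2}, {"dp": [-220, -28, 100], "twist": [0, 0, 0.53], "hand": 0.2}, {"dp": [-275, -36, 125], "twist": [0, 0, 0.665], "hand": 0.2}], force=25)

```text
clock: 1.62
tool_pos: [0.4739, 0.4459, 0.1351]
eef_rot: [0.499, 0.866, 0.0, -0.0]
contact_force: [0.5, 0.7, -0.8]
opening: 0.597
finger_force: 0.0
```

```bash
sed -i 's/^FX=.*/FX=np.array([.553,-.2095]); TH=-.052/' h.py; python3 - <<'E'
from h import *
go([.4955,.434,.12],2.10)
E
```

```text
dp [-21.2  12.7  15.1] rz -0.004 level [ 0.0007 -0.0005 -0.    ] | tcp [0.4739 0.4459 0.1351] phi 2.096 q [-0.81  0.88 -0.03  1.59  0.04  0.68 -0.34] t 1.6 open 0.597 ff 0.0 F [ 0.5  0.7 -0.8]
```

Emit:
step_arm(motion=[{"dp": [-22, 13, 15], "twist": [0, 0, 0], "hand": 0.2}, {"dp": [-22, 13, 45], "twist": [0, 0, 0], "hand": 0.2}, {"dp": [-22, 13, 75], "twist": [0, 0, 0], "hand": 0.2}, {"dp": [-22, 13, 86], "twist": [0, 0, 0], "hand": 0.2}, {"dp": [-22, 13, 86], "twist": [0, 0, 0], "hand": 0.2}])

```text
clock: 2.25
tool_pos: [0.4945, 0.4341, 0.0494]
eef_rot: [0.498, 0.867, -0.0, -0.0]
contact_force: [-0.3, 0.7, 0.3]
opening: 0.597
finger_force: 0.0
```

Emit:
step_arm(motion=[{"dp": [0, 0, 0], "twist": [0, 0, 0], "hand": -1}, {"dp": [0, 0, 0], "twist": [0, 0, 0], "hand": -1}, {"dp": [0, 0, 0], "twist": [0, 0, 0], "hand": -1}, {"dp": [0, 0, 0], "twist": [0, 0, 0], "hand": -1}, {"dp": [0, 0, 0], "twist": [0, 0, 0], "hand": -1}])

```text
clock: 2.88
tool_pos: [0.4948, 0.4341, 0.0499]
eef_rot: [0.498, 0.867, 0.0, 0.0]
contact_force: [-0.6, 0.2, 1.3]
opening: 0.132
finger_force: 25.0
```

```bash
python3 - <<'E'
from h import *
go([.4955,.434,.22],2.10)
E
```

```text
dp [  -0.5    0.6 -170.1] rz -0.000 level [ 0.0002 -0.0001 -0.    ] | tcp [0.4948 0.4341 0.0499] phi 2.100 q [-0.77  1.01 -0.04  1.58  0.06  0.55 -0.31] t 2.9 open 0.132 ff 25.0 F [-0.6  0.2  1.3]
```

Emit:
step_arm(motion=[{"dp": [0, 0, -25], "twist": [0, 0, 0], "hand": -1}, {"dp": [0, 0, -80], "twist": [0, 0, 0], "hand": -1}, {"dp": [0, 0, -110], "twist": [0, 0, 0], "hand": -1}, {"dp": [0, 0, -110], "twist": [0, 0, 0], "hand": -1}], force=35)

```text
clock: 3.38
tool_pos: [0.496, 0.4352, 0.1622]
eef_rot: [0.498, 0.867, 0.003, 0.001]
contact_force: [0.5, -0.5, -1.8]
opening: 0.134
finger_force: 35.0
```

```bash
python3 - <<'E'
from h import *
for i in(4,3,2,1): go([*fx(-7,(i-2)*52),.14],np.pi+TH)
E
```

```text
dp [90202.1 50934.1   399.4] rz -0.990 level [ 0.0051 -0.0013 -0.    ] | tcp [0.496  0.4352 0.1622] phi 2.100 q [-0.77  0.85 -0.04  1.55  0.05  0.74 -0.3 ] t 3.4 open 0.134 ff 35.0 F [ 0.5 -0.5 -1.8]
dp [46728.7 22402.9   197.2] rz -0.990 level [ 0.0051 -0.0013 -0.    ] | tcp [0.496  0.4352 0.1622] phi 2.100 q [-0.77  0.85 -0.04  1.55  0.05  0.74 -0.3 ] t 3.4 open 0.134 ff 35.0 F [ 0.5 -0.5 -1.8]
dp [ 3.2554e+03 -6.1283e+03 -5.0000e+00] rz -0.990 level [ 0.0051 -0.0013 -0.    ] | tcp [0.496  0.4352 0.1622] phi 2.100 q [-0.77  0.85 -0.04  1.55  0.05  0.74 -0.3 ] t 3.4 open 0.134 ff 35.0 F [ 0.5 -0.5 -1.8]
dp [-40217.9 -34659.4   -207.2] rz -0.990 level [ 0.0051 -0.0013 -0.    ] | tcp [0.496  0.4352 0.1622] phi 2.100 q [-0.77  0.85 -0.04  1.55  0.05  0.74 -0.3 ] t 3.4 open 0.134 ff 35.0 F [ 0.5 -0.5 -1.8]
```

```bash
sed -i 's/^def fx(x,y): /def fx(x,y):\n    x,y=x\/1000,y\/1000;/; ' h.py; python3 - <<'E'
from h import *
np.set_printoptions(suppress=True)
print(fx(-7,104),fx(0,0))
for i in(4,3): go([*fx(-7,(i-2)*52),.14],np.pi+TH)
E
```

```text
[ 0.55141502 -0.10527674] [ 0.553  -0.2095]
dp [-494.6 -224.9   20.4] rz -0.990 level [ 0.0051 -0.0013 -0.    ] | tcp [0.496  0.4352 0.1622] phi 2.100 q [-0.77  0.85 -0.04  1.55  0.05  0.74 -0.3 ] t 3.4 open 0.134 ff 35.0 F [ 0.5 -0.5 -1.8]
dp [-538.1 -253.4   20.2] rz -0.990 level [ 0.0051 -0.0013 -0.    ] | tcp [0.496  0.4352 0.1622] phi 2.100 q [-0.77  0.85 -0.04  1.55  0.05  0.74 -0.3 ] t 3.4 open 0.134 ff 35.0 F [ 0.5 -0.5 -1.8]
```

Emit:
step_arm(motion=[{"dp": [-50, -23, 0], "twist": [0, 0, -0.18], "hand": -1}, {"dp": [-105, -48, 0], "twist": [0, 0, -0.36], "hand": -1}, {"dp": [-160, -73, 0], "twist": [0, 0, -0.54], "hand": -1}, {"dp": [-215, -98, 0], "twist": [0, 0, -0.72], "hand": -1}, {"dp": [-270, -123, 0], "twist": [0, 0, -0.9], "hand": -1}])

```text
clock: 4.0
tool_pos: [0.5238, 0.1368, 0.1581]
eef_rot: [0.068, 0.998, -0.0, -0.001]
contact_force: [0.4, -0.1, -0.4]
opening: 0.131
finger_force: 35.0
```

```bash
python3 - <<'E'
from h import *
go([*fx(-7,104),.14],np.pi+TH)
E
```

```text
dp [ -60.1 -236.1   18.2] rz -0.083 level [-0.0008 -0.0027  0.    ] | tcp [0.5238 0.1368 0.1581] phi 3.006 q [-0.14  0.75 -0.33  1.9   0.42  0.56  0.68] t 4.0 open 0.131 ff 35.0 F [ 0.4 -0.1 -0.4]
```

Emit:
step_arm(motion=[{"dp": [-14, -55, 4], "twist": [0, 0, -0.03], "hand": -1}, {"dp": [-28, -110, 8], "twist": [0, 0, -0.06], "hand": -1}, {"dp": [-42, -166, 12], "twist": [0, 0, -0.083], "hand": -1}, {"dp": [-57, -222, 17], "twist": [0, 0, -0.083], "hand": -1}, {"dp": [-60, -236, 18], "twist": [0, 0, -0.083], "hand": -1}])

```text
clock: 4.62
tool_pos: [0.5491, -0.1089, 0.1394]
eef_rot: [0.033, 0.999, -0.001, -0.002]
contact_force: [-0.2, 0.3, -0.9]
opening: 0.13
finger_force: 35.0
```

Emit:
step_arm(motion=[{"dp": [0, 0, 0], "twist": [0, 0, 0], "hand": -1}, {"dp": [0, 0, 0], "twist": [0, 0, 0], "hand": -1}])

```text
clock: 4.88
tool_pos: [0.5507, -0.1004, 0.1414]
eef_rot: [0.028, 1.0, 0.001, -0.0]
contact_force: [0.0, 0.9, -0.6]
opening: 0.135
finger_force: 35.0
```

```bash
cat >> h.py <<'E'
def infx(q):
    W=cloud(q); L=(W[...,:2]-FX)@np.array([[np.cos(TH),-np.sin(TH)],[np.sin(TH),np.cos(TH)]])*1000
    return L,W[...,2]*1000
E
python3 - <<'E'
from h import *
go([*fx(-7,104),.14],np.pi+TH)
s=cam('side'); save(s,'s1.png',(200,80,400,230))
E
```

```text
dp [-1.  -4.8  1.4] rz -0.003 level [ 0.0023 -0.0006 -0.    ] | tcp [ 0.5507 -0.1004  0.1414] phi 3.086 q [ 0.33  0.8  -0.4   1.86  0.52  0.59  1.12] t 4.9 open 0.135 ff 35.0 F [ 0.   0.9 -0.6]
```

View pics/s1.png

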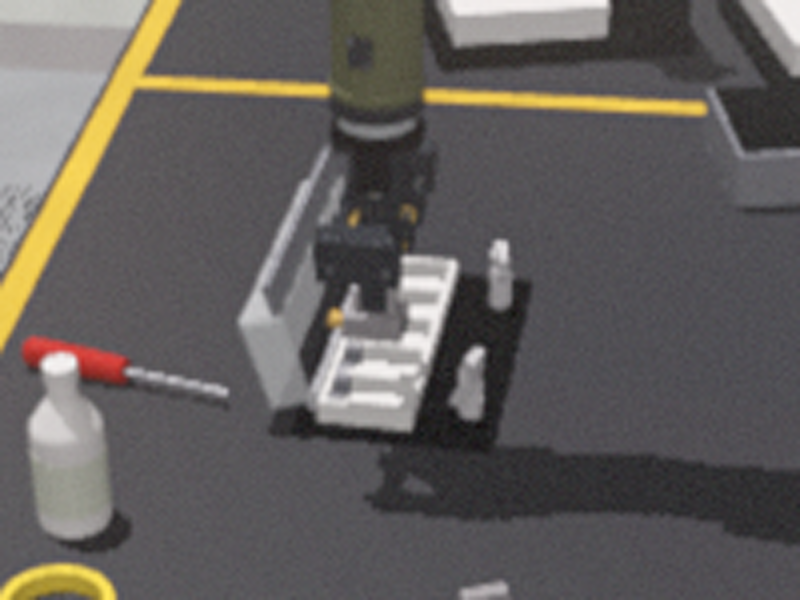

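The crop shows the held module at (375,315), nose at (335,318) towards the hood, above the pockets. The hood is standing clear behind the hand.

Emit:
step_arm(motion=[{"dp": [-1, -5, 1], "twist": [0, 0, 0], "hand": -1}, {"dp": [-1, -5, 30], "twist": [0, 0, 0], "hand": -1}, {"dp": [-1, -5, 57], "twist": [0, 0, 0], "hand": -1}, {"dp": [-1, -5, 57], "twist": [0, 0, 0], "hand": -1}, {"dp": [-1, -5, 57], "twist": [0, 0, 0], "hand": -1}])

```text
clock: 5.55
tool_pos: [0.5522, -0.1078, 0.0855]
eef_rot: [0.029, 1.0, 0.0, 0.001]
contact_force: [0.3, 0.4, -0.9]
opening: 0.131
finger_force: 35.0
```

```bash
python3 - <<'E'
from h import *
go([*fx(-7,104),.062],np.pi+TH)
for n in('top','side'):
    q=cam(n);L,Z=infx(q);g,b=masks(q)
    k=g&(abs(L[...,0])<50)&(abs(L[...,1]-104)<27)&(Z>46)&(Z<57)
    P=L[k]; print(n,len(P),P.mean(0) if len(P) else'', cv2.minAreaRect(P.astype(np.float32)) if len(P) else '')
    k=b&(abs(L[...,0]-30)<30)&(abs(L[...,1]-104)<30)&(Z>25); print('nose',k.sum(),L[k].mean(0),Z[k].mean())
    k=(Z>23)&(Z<33)&(abs(L[...,0])<30)&(abs(L[...,1])<140)&g; h,e=np.histogram(L[k][:,1],bins=np.arange(-140,141,3)); print([(int(e[i]+1.5),int(h[i])) for i in range(len(h)) if h[i]>3])
E
```

```text
dp [ 0.9  2.5 23.5] rz -0.006 level [0.0002 0.0011 0.    ] | tcp [ 0.5522 -0.1078  0.0855] phi 3.083 q [ 0.3   0.89 -0.33  1.88  0.58  0.47  1.07] t 5.5 open 0.131 ff 35.0 F [ 0.3  0.4 -0.9]
top 7 [-23.85588184  89.53587193] ((-24.87728500366211, 89.01310729980469), (6.954748153686523, 13.329219818115234), 14.275308609008789)
nose 2 [  9.05646932 132.97375812] 161.39871031691666
[(26, 5), (74, 7), (122, 9), (125, 18), (128, 15)]
side 46 [ -3.60643749 114.04417076] ((1.1581401824951172, 106.4031982421875), (38.603214263916016, 64.43917083740234), 88.0995864868164)
nose 6 [ 28.48442378 104.85743465] 46.95942476581204
[(-75, 4), (-18, 5), (23, 4), (29, 5), (116, 5), (122, 7), (125, 6), (128, 10), (131, 12)]
```

Emit:
step_arm(motion=[{"dp": [0, 0, 0], "twist": [0, 0, 0], "hand": -1}, {"dp": [0, 0, 0], "twist": [0, 0, 0], "hand": -1}, {"dp": [0, 0, 0], "twist": [0, 0, 0], "hand": -1}])

```text
clock: 6.02
tool_pos: [0.5517, -0.1083, 0.0849]
eef_rot: [0.029, 1.0, -0.0, 0.0]
contact_force: [-0.0, -0.5, -1.3]
opening: 0.132
finger_force: 35.0
```

Emit:
step_arm(motion=[{"dp": [0, 0, 0], "twist": [0, 0, 0], "hand": -1}, {"dp": [0, 0, 0], "twist": [0, 0, 0], "hand": -1}, {"dp": [0, 0, 0], "twist": [0, 0, 0], "hand": -1}])

```text
clock: 6.4
tool_pos: [0.5516, -0.1082, 0.0847]
eef_rot: [0.029, 1.0, 0.0, -0.0]
contact_force: [-1.0, -0.5, -1.5]
opening: 0.133
finger_force: 35.0
```

```bash
python3 - <<'E'
from h import *
go([*fx(-7,104),.062],np.pi+TH)
E
```

```text
dp [ 0.3  2.9 22.7] rz -0.007 level [ 0.0001 -0.     -0.    ] | tcp [ 0.5516 -0.1082  0.0847] phi 3.083 q [ 0.3   0.89 -0.33  1.88  0.58  0.47  1.07] t 6.4 open 0.133 ff 35.0 F [-1.  -0.5 -1.5]
```

Emit:
step_arm(motion=[{"dp": [0, 3, 0], "twist": [0, 0, -0.007], "hand": -1}, {"dp": [0, 3, 6], "twist": [0, 0, -0.007], "hand": -1}, {"dp": [0, 3, 13], "twist": [0, 0, -0.007], "hand": -1}, {"dp": [0, 3, 18], "twist": [0, 0, -0.007], "hand": -1}, {"dp": [0, 3, 18], "twist": [0, 0, -0.007], "hand": -1}])

```text
clock: 7.02
tool_pos: [0.5514, -0.1052, 0.0661]
eef_rot: [0.026, 1.0, 0.0, -0.001]
contact_force: [0.0, -0.3, -1.8]
opening: 0.131
finger_force: 35.0
```

Emit:
step_arm(motion=[{"dp": [0, 0, 3], "twist": [0, 0, 0], "hand": -1}, {"dp": [0, 0, 5], "twist": [0, 0, 0], "hand": -1}, {"dp": [0, 0, 5], "twist": [0, 0, 0], "hand": -1}, {"dp": [0, 0, 5], "twist": [0, 0, 0], "hand": -1}])

```text
clock: 7.52
tool_pos: [0.5518, -0.1053, 0.0619]
eef_rot: [0.026, 1.0, -0.0, 0.0]
contact_force: [0.0, 0.7, 2.8]
opening: 0.13
finger_force: 35.0
```

```bash
python3 - <<'E'
from h import *
go([*fx(-7,104),.062],np.pi+TH)
E
```

```text
dp [ 0.4 -0.  -0.1] rz 0.000 level [-0.      0.0003 -0.    ] | tcp [ 0.5518 -0.1053  0.0619] phi 3.090 q [ 0.28  0.92 -0.3   1.88  0.61  0.43  1.05] t 7.5 open 0.130 ff 35.0 F [0.  0.7 2.8]
```

Emit:
step_arm(motion=[{"dp": [0, 0, 0], "twist": [0, 0, 0], "hand": -0.3}, {"dp": [0, 0, 0], "twist": [0, 0, 0], "hand": -0.3}, {"dp": [0, 0, 0], "twist": [0, 0, 0], "hand": -0.3}, {"dp": [0, 0, -25], "twist": [0, 0, 0], "hand": -0.3}, {"dp": [0, 0, -80], "twist": [0, 0, 0], "hand": -0.3}])

```text
clock: 8.15
tool_pos: [0.5502, -0.1051, 0.1408]
eef_rot: [0.026, 1.0, 0.0, -0.002]
contact_force: [1.1, 0.1, -0.5]
opening: 0.35
finger_force: 0.0
```

Emit:
step_arm(motion=[{"dp": [0, 60, 0], "twist": [0, 0, 0], "hand": 0.2}, {"dp": [10, 120, 0], "twist": [0, 0, 0], "hand": 0.2}, {"dp": [20, 180, 0], "twist": [0, 0, 0], "hand": 0.2}, {"dp": [30, 240, 0], "twist": [0, 0, 0], "hand": 0.2}, {"dp": [40, 300, 0], "twist": [0, 0, 0], "hand": 0.2}])

```text
clock: 8.78
tool_pos: [0.527, 0.1983, 0.1418]
eef_rot: [0.026, 1.0, 0.0, 0.0]
contact_force: [1.3, -0.2, 0.4]
opening: 0.602
finger_force: 0.0
```

```bash
cat >> h.py <<'E'
def look():
    np.set_printoptions(precision=4,suppress=True)
    ss=[cam('top'),cam('side')]
    w=lambda a:(a+np.pi)%(2*np.pi)-np.pi
    for c,nose,a,f in modules(ss):
        print('M',c,'noseyaw %.3f'%a)
        for x in f: print('   rect',x[0],x[1].round(0),'%.3f'%w(x[2]),'fin',x[3],'%.3f'%w(x[4]),'z %.4f %.4f n%d'%x[5:])
    for n,q in zip(('top','side'),ss):
        L,Z=infx(q);g,b=masks(q)
        for i in range(5):
            k=(abs(L[...,0])<32)&(abs(L[...,1]-(i-2)*52)<20)&g
            F=k&(Z>48)&(Z<62); B=k&(Z>30)&(Z<39); N=b&(abs(L[...,0]-25)<17)&(abs(L[...,1]-(i-2)*52)<20)&(Z>14)&(Z<40)
            if F.sum()>5: print(n,'pocket',i,'fin',L[F].mean(0).round(1),np.median(Z[F]).round(1),F.sum(),'top',L[B].mean(0).round(1) if B.any() else'',np.median(Z[B]).round(1) if B.any() else'','nose',(L[N].mean(0).round(1),Z[N].mean().round(1)) if N.any() else '')
    return ss
E
python3 - <<'E'
from h import *
ss=look(); save(ss[0],'t2.png',(330,150,490,270))
go([.4465,.339,.12],3.30)
E
```

```text
M [0.5688 0.3441] noseyaw 2.566
   rect [0.5708 0.3438] [37. 51.] 2.578 fin [0.5693 0.3433] 2.541 z 0.0444 0.0216 n70
   rect [0.5654 0.3426] [42. 53.] 2.540 fin [0.5667 0.3455] 2.576 z 0.0438 0.0230 n70
M [0.4471 0.3378] noseyaw 0.230
   rect [0.4468 0.3398] [37. 51.] 0.174 fin [0.4477 0.339 ] 0.184 z 0.0440 0.0220 n70
   rect [0.4443 0.3413] [38. 50.] 0.173 fin [0.445  0.3408] 0.144 z 0.0431 0.0226 n81
M [0.4376 0.1834] noseyaw -2.686
   rect [0.4407 0.1721] [48. 52.] 2.023 fin [0.4387 0.1778] -3.137 z 0.0443 0.0223 n68
   rect [0.4442 0.1758] [61. 69.] -2.976 fin [0.4455 0.1739] -2.291 z 0.5551 0.0235 n281
top pocket 4 fin [ -3.6 104.5] 56.5 69 top [ -3. 105.] 34.0 nose (array([ 29.3, 104.7]), np.float64(24.3))
dp [ 83.9 128.3  23.6] rz -0.198 level [0.0091 0.0006 0.    ] | tcp [0.5253 0.2073 0.1425] phi 3.102 q [-0.25  0.79 -0.34  1.85  0.45  0.57  0.65] t 8.9 open 0.601 ff 0.0 F [ 0.  -0.2  0.1]
```

Emit:
step_arm(motion=[{"dp": [30, 45, 10], "twist": [0, 0, -0.07], "hand": 0.2}, {"dp": [60, 90, 20], "twist": [0, 0, -0.14], "hand": 0.2}, {"dp": [84, 129, 24], "twist": [0, 0, -0.205], "hand": 0.2}, {"dp": [84, 129, 40], "twist": [0, 0, -0.205], "hand": 0.2}, {"dp": [84, 129, 40], "twist": [0, 0, -0.205], "hand": 0.2}])

```text
clock: 9.5
tool_pos: [0.45, 0.3278, 0.1006]
eef_rot: [-0.076, 0.997, -0.002, -0.001]
contact_force: [0.7, -0.1, 1.3]
opening: 0.601
finger_force: 0.0
```

Emit:
step_arm(motion=[{"dp": [0, 0, 0], "twist": [0, 0, 0], "hand": 0.2}, {"dp": [0, 0, 0], "twist": [0, 0, 0], "hand": 0.2}, {"dp": [0, 0, 0], "twist": [0, 0, 0], "hand": 0.2}])

```text
clock: 9.88
tool_pos: [0.4507, 0.3291, 0.1021]
eef_rot: [-0.076, 0.997, 0.0, 0.0]
contact_force: [-0.5, -0.2, 0.3]
opening: 0.6
finger_force: 0.0
```

```bash
python3 - <<'E'
from h import *
go([.4464,.3399,.05],3.31)
E
```

```text
dp [ 2.7 11.3 52.1] rz -0.016 level [0.0002 0.0007 0.    ] | tcp [0.4507 0.3291 0.1021] phi -2.990 q [-0.53  0.85 -0.31  1.89  0.51  0.48  0.52] t 9.9 open 0.600 ff 0.0 F [-0.5 -0.2  0.3]
```

Emit:
step_arm(motion=[{"dp": [3, 11, 5], "twist": [0, 0, -0.016], "hand": 0.2}, {"dp": [3, 11, 30], "twist": [0, 0, -0.016], "hand": 0.2}, {"dp": [3, 11, 52], "twist": [0, 0, -0.016], "hand": 0.2}, {"dp": [3, 11, 52], "twist": [0, 0, -0.016], "hand": 0.2}, {"dp": [3, 11, 52], "twist": [0, 0, -0.016], "hand": 0.2}])

```text
clock: 10.5
tool_pos: [0.4454, 0.3408, 0.0502]
eef_rot: [-0.085, 0.996, 0.0, 0.0]
contact_force: [0.3, 0.5, 0.6]
opening: 0.596
finger_force: 0.0
```

Emit:
step_arm(motion=[{"dp": [0, 0, 0], "twist": [0, 0, 0], "hand": -1}, {"dp": [0, 0, 0], "twist": [0, 0, 0], "hand": -1}, {"dp": [0, 0, 0], "twist": [0, 0, 0], "hand": -1}, {"dp": [0, 0, 0], "twist": [0, 0, 0], "hand": -1}, {"dp": [0, 0, 0], "twist": [0, 0, 0], "hand": -1}])

```text
clock: 11.12
tool_pos: [0.4455, 0.3398, 0.0498]
eef_rot: [-0.084, 0.996, -0.0, 0.0]
contact_force: [-0.7, -0.7, 1.8]
opening: 0.131
finger_force: 35.0
```

Emit:
step_arm(motion=[{"dp": [0, 0, -20], "twist": [0, 0, 0], "hand": -1}, {"dp": [0, 0, -60], "twist": [0, 0, 0], "hand": -1}, {"dp": [0, 0, -95], "twist": [0, 0, 0], "hand": -1}, {"dp": [0, 0, -95], "twist": [0, 0, 0], "hand": -1}, {"dp": [0, 0, -95], "twist": [0, 0, 0], "hand": -1}])

```text
clock: 11.75
tool_pos: [0.4451, 0.3394, 0.144]
eef_rot: [-0.084, 0.996, -0.0, -0.0]
contact_force: [-0.2, -0.4, -1.6]
opening: 0.13
finger_force: 35.0
```

```bash
python3 - <<'E'
from h import *
go([*fx(-8,52),.14],np.pi+TH)
E
```

```text
dp [ -17.5 -506.7    4.4] rz 0.221 level [-0.0009 -0.001   0.    ] | tcp [0.4451 0.3394 0.144 ] phi -2.972 q [-0.52  0.79 -0.36  1.86  0.47  0.58  0.55] t 11.8 open 0.130 ff 35.0 F [-0.2 -0.4 -1.6]
```

Emit:
step_arm(motion=[{"dp": [-2, -50, 0], "twist": [0, 0, 0.05], "hand": -1}, {"dp": [-4, -107, 0], "twist": [0, 0, 0.1], "hand": -1}, {"dp": [-6, -165, 0], "twist": [0, 0, 0.16], "hand": -1}, {"dp": [-8, -222, 0], "twist": [0, 0, 0.221], "hand": -1}, {"dp": [-10, -280, 0], "twist": [0, 0, 0.221], "hand": -1}])

```text
clock: 12.38
tool_pos: [0.5019, 0.0639, 0.1433]
eef_rot: [0.026, 1.0, -0.0, -0.001]
contact_force: [0.5, 0.1, -1.8]
opening: 0.132
finger_force: 35.0
```

Emit:
step_arm(motion=[{"dp": [-15, -56, 0], "twist": [0, 0, 0], "hand": -1}, {"dp": [-30, -112, 0], "twist": [0, 0, 0], "hand": -1}, {"dp": [-44, -168, 0], "twist": [0, 0, 0], "hand": -1}, {"dp": [-54, -208, 0], "twist": [0, 0, 0], "hand": -1}, {"dp": [-57, -220, 0], "twist": [0, 0, 0], "hand": -1}])

```text
clock: 13.0
tool_pos: [0.5468, -0.1606, 0.1428]
eef_rot: [0.029, 1.0, -0.001, -0.002]
contact_force: [0.6, 0.3, -1.5]
opening: 0.133
finger_force: 35.0
```

Emit:
step_arm(motion=[{"dp": [0, 0, 20], "twist": [0, 0, 0], "hand": -1}, {"dp": [0, 0, 45], "twist": [0, 0, 0], "hand": -1}, {"dp": [0, 0, 45], "twist": [0, 0, 0], "hand": -1}, {"dp": [0, 0, 45], "twist": [0, 0, 0], "hand": -1}, {"dp": [0, 0, 45], "twist": [0, 0, 0], "hand": -1}])

```text
clock: 13.62
tool_pos: [0.5486, -0.1565, 0.1005]
eef_rot: [0.026, 1.0, 0.0, 0.001]
contact_force: [0.1, 0.6, -0.1]
opening: 0.133
finger_force: 35.0
```

```bash
python3 - <<'E'
from h import *
go([*fx(-8,52),.062],np.pi+TH)
E
```

```text
dp [ 0.9 -0.7 38.5] rz 0.001 level [0.0002 0.0013 0.    ] | tcp [ 0.5486 -0.1565  0.1005] phi 3.090 q [ 0.42  0.87 -0.38  1.85  0.59  0.54  1.16] t 13.6 open 0.133 ff 35.0 F [ 0.1  0.6 -0.1]
```

Emit:
step_arm(motion=[{"dp": [1, -1, 8], "twist": [0, 0, 0], "hand": -1}, {"dp": [1, -1, 18], "twist": [0, 0, 0], "hand": -1}, {"dp": [1, -1, 28], "twist": [0, 0, 0], "hand": -1}, {"dp": [1, -1, 34], "twist": [0, 0, 0], "hand": -1}, {"dp": [1, -1, 38], "twist": [0, 0, 0], "hand": -1}])

```text
clock: 14.25
tool_pos: [0.5467, -0.1578, 0.0617]
eef_rot: [0.026, 1.0, -0.0, -0.0]
contact_force: [-7.5, 0.6, 36.3]
opening: 0.132
finger_force: 35.0
```

Emit:
step_arm(motion=[{"dp": [0, 0, 0], "twist": [0, 0, 0], "hand": -1}, {"dp": [0, 0, 0], "twist": [0, 0, 0], "hand": -1}, {"dp": [0, 0, 0], "twist": [0, 0, 0], "hand": -1}])

```text
clock: 14.62
tool_pos: [0.5471, -0.1577, 0.0618]
eef_rot: [0.026, 1.0, 0.0, 0.0]
contact_force: [-0.6, -0.9, 1.1]
opening: 0.135
finger_force: 35.0
```

Emit:
step_arm(motion=[{"dp": [0, 0, 0], "twist": [0, 0, 0], "hand": -0.4}, {"dp": [0, 0, 0], "twist": [0, 0, 0], "hand": -0.4}, {"dp": [0, 0, 0], "twist": [0, 0, 0], "hand": -0.4}, {"dp": [0, 0, -30], "twist": [0, 0, 0], "hand": -0.4}, {"dp": [0, 0, -80], "twist": [0, 0, 0], "hand": -0.4}])

```text
clock: 15.25
tool_pos: [0.5458, -0.1577, 0.1412]
eef_rot: [0.026, 1.0, 0.0, -0.002]
contact_force: [0.2, -0.0, -0.6]
opening: 0.301
finger_force: 0.0
```

Emit:
step_arm(motion=[{"dp": [0, 55, 0], "twist": [0, 0, 0], "hand": 0.2}, {"dp": [0, 115, 0], "twist": [0, 0, 0], "hand": 0.2}, {"dp": [0, 175, 0], "twist": [0, 0, 0], "hand": 0.2}, {"dp": [0, 235, 0], "twist": [0, 0, 0], "hand": 0.2}, {"dp": [0, 295, 0], "twist": [0, 0, 0], "hand": 0.2}])

```text
clock: 15.88
tool_pos: [0.5623, 0.1385, 0.1418]
eef_rot: [0.026, 1.0, -0.0, 0.0]
contact_force: [0.6, 0.1, -0.3]
opening: 0.601
finger_force: 0.0
```

Emit:
step_arm(motion=[{"dp": [0, 50, 0], "twist": [0, 0, 0.12], "hand": 0.2}, {"dp": [0, 80, 0], "twist": [0, 0, 0.3], "hand": 0.2}, {"dp": [0, 80, 0], "twist": [0, 0, 0.48], "hand": 0.2}, {"dp": [0, 80, 0], "twist": [0, 0, 0.48], "hand": 0.2}, {"dp": [0, 80, 0], "twist": [0, 0, 0.48], "hand": 0.2}])

```text
clock: 16.5
tool_pos: [0.5664, 0.2158, 0.1417]
eef_rot: [0.262, 0.965, -0.0, 0.0]
contact_force: [0.4, 0.0, -0.0]
opening: 0.599
finger_force: 0.0
```

```bash
python3 - <<'E'
from h import *
ss=look()
go([.5680,.3442,.12],2.56)
E
```

```text
M [0.5695 0.3419] noseyaw 2.519
   rect [0.573  0.3368] [45. 63.] 2.514 fin [0.5695 0.3423] 2.352 z 0.0443 0.0221 n72
   rect [0.5725 0.3418] [40. 65.] 2.460 fin [0.5673 0.3452] 2.474 z 0.0434 0.0228 n75
top pocket 3 fin [-6.5 52.4] 55.3 69 top [-5.9 52.5] 33.9 nose (array([26.4, 52.5]), np.float64(23.0))
top pocket 4 fin [ -3.  104.2] 55.1 67 top [ -3.5 105. ] 34.0 nose (array([ 29. , 104.6]), np.float64(25.1))
side pocket 3 fin [-10.4  53.1] 54.2 37 top [-30.6  43.3] 36.7 nose 
dp [ 63.7 111.5  21.7] rz 0.051 level [-0.0002 -0.0001  0.    ] | tcp [0.5665 0.2158 0.1417] phi 2.611 q [-0.3   0.83 -0.24  1.72  0.3   0.63  0.32] t 16.6 open 0.599 ff 0.0 F [-0.3  0.6  0. ]
```

Emit:
step_arm(motion=[{"dp": [30, 52, 10], "twist": [0, 0, 0.05], "hand": 0.2}, {"dp": [55, 97, 20], "twist": [0, 0, 0.055], "hand": 0.2}, {"dp": [64, 111, 40], "twist": [0, 0, 0.055], "hand": 0.2}, {"dp": [64, 111, 40], "twist": [0, 0, 0.055], "hand": 0.2}, {"dp": [64, 111, 40], "twist": [0, 0, 0.055], "hand": 0.2}])

```text
clock: 17.23
tool_pos: [0.5684, 0.3415, 0.1016]
eef_rot: [0.29, 0.957, -0.001, 0.0]
contact_force: [0.9, -0.2, 0.7]
opening: 0.604
finger_force: 0.0
```

Emit:
step_arm(motion=[{"dp": [0, 0, 10], "twist": [0, 0, 0], "hand": 0.2}, {"dp": [0, 0, 30], "twist": [0, 0, 0], "hand": 0.2}, {"dp": [0, 0, 46], "twist": [0, 0, 0], "hand": 0.2}, {"dp": [0, 0, 52], "twist": [0, 0, 0], "hand": 0.2}, {"dp": [0, 0, 52], "twist": [0, 0, 0], "hand": 0.2}])

```text
clock: 17.85
tool_pos: [0.5671, 0.3446, 0.0489]
eef_rot: [0.289, 0.957, -0.0, -0.0]
contact_force: [0.7, 0.4, 0.3]
opening: 0.595
finger_force: 0.0
```

```bash
python3 - <<'E'
from h import *
go([.5682,.3443,.05],2.555)
E
```

```text
dp [-1.1  0.4 -1.1] rz -0.000 level [-0.0011 -0.0005  0.    ] | tcp [0.5671 0.3446 0.0489] phi 2.555 q [-0.52  1.02 -0.18  1.56  0.28  0.59  0.14] t 17.9 open 0.595 ff 0.0 F [0.7 0.4 0.3]
```

Emit:
step_arm(motion=[{"dp": [-1, 0, -1], "twist": [0, 0, 0], "hand": -1}, {"dp": [-1, 0, -1], "twist": [0, 0, 0], "hand": -1}, {"dp": [-1, 0, -1], "twist": [0, 0, 0], "hand": -1}, {"dp": [-1, 0, -1], "twist": [0, 0, 0], "hand": -1}, {"dp": [-1, 0, -1], "twist": [0, 0, 0], "hand": -1}])

```text
clock: 18.48
tool_pos: [0.5683, 0.3442, 0.0509]
eef_rot: [0.289, 0.957, 0.0, 0.0]
contact_force: [-0.8, 0.1, 1.7]
opening: 0.135
finger_force: 35.0
```

Emit:
step_arm(motion=[{"dp": [0, 0, -20], "twist": [0, 0, 0], "hand": -1}, {"dp": [0, 0, -60], "twist": [0, 0, 0], "hand": -1}, {"dp": [0, 0, -95], "twist": [0, 0, 0], "hand": -1}, {"dp": [0, 0, -95], "twist": [0, 0, 0], "hand": -1}, {"dp": [0, 0, -95], "twist": [0, 0, 0], "hand": -1}])

```text
clock: 19.1
tool_pos: [0.568, 0.3438, 0.1457]
eef_rot: [0.289, 0.957, -0.0, -0.0]
contact_force: [-0.2, -0.2, -1.1]
opening: 0.132
finger_force: 35.0
```

```bash
python3 - <<'E'
from h import *
go([*fx(-7,0),.145],TH)
E
```

```text
dp [-287.9 -472.6    1. ] rz 2.607 level [-0.0007 -0.0002  0.    ] | tcp [0.568  0.3438 0.1457] phi 2.555 q [-0.5   0.88 -0.22  1.53  0.24  0.76  0.17] t 19.1 open 0.132 ff 35.0 F [-0.2 -0.2 -1.1]
```

Emit:
step_arm(motion=[{"dp": [-28, -46, 0], "twist": [0, 0, 0.18], "hand": -1}, {"dp": [-58, -95, 0], "twist": [0, 0, 0.36], "hand": -1}, {"dp": [-88, -144, 0], "twist": [0, 0, 0.54], "hand": -1}, {"dp": [-118, -193, 0], "twist": [0, 0, 0.72], "hand": -1}, {"dp": [-148, -242, 0], "twist": [0, 0, 0.9], "hand": -1}])

```text
clock: 19.73
tool_pos: [0.5565, 0.0588, 0.1446]
eef_rot: [0.679, 0.734, -0.001, -0.001]
contact_force: [0.5, -0.9, -1.5]
opening: 0.132
finger_force: 35.0
```

Emit:
step_arm(motion=[{"dp": [-56, -7, 0], "twist": [0, 0, 0.18], "hand": -1}, {"dp": [-112, -14, 0], "twist": [0, 0, 0.36], "hand": -1}, {"dp": [-168, -21, 0], "twist": [0, 0, 0.54], "hand": -1}, {"dp": [-224, -28, 0], "twist": [0, 0, 0.72], "hand": -1}, {"dp": [-268, -34, 0], "twist": [0, 0, 0.9], "hand": -1}])

```text
clock: 20.35
tool_pos: [0.5448, -0.2118, 0.1445]
eef_rot: [0.931, 0.365, -0.001, -0.0]
contact_force: [-0.2, 0.8, -1.3]
opening: 0.133
finger_force: 35.0
```

Emit:
step_arm(motion=[{"dp": [0, 0, 0], "twist": [0, 0, 0.18], "hand": -1}, {"dp": [0, 0, 0], "twist": [0, 0, 0.36], "hand": -1}, {"dp": [0, 0, 0], "twist": [0, 0, 0.54], "hand": -1}, {"dp": [0, 0, 0], "twist": [0, 0, 0.72], "hand": -1}, {"dp": [0, 0, 0], "twist": [0, 0, 0.807], "hand": -1}])

```text
clock: 20.98
tool_pos: [0.5453, -0.2087, 0.1443]
eef_rot: [1.0, -0.028, -0.001, -0.0]
contact_force: [0.3, -0.7, -0.7]
opening: 0.133
finger_force: 35.0
```

Emit:
step_arm(motion=[{"dp": [0, 0, 20], "twist": [0, 0, 0], "hand": -1}, {"dp": [0, 0, 40], "twist": [0, 0, 0], "hand": -1}, {"dp": [0, 0, 40], "twist": [0, 0, 0], "hand": -1}, {"dp": [0, 0, 40], "twist": [0, 0, 0], "hand": -1}, {"dp": [0, 0, 40], "twist": [0, 0, 0], "hand": -1}])

```text
clock: 21.6
tool_pos: [0.5465, -0.2094, 0.1063]
eef_rot: [1.0, -0.026, 0.0, 0.0]
contact_force: [0.2, -0.2, -0.7]
opening: 0.132
finger_force: 35.0
```

```bash
python3 - <<'E'
from h import *
go([*fx(-7,0),.062],TH)
E
```

```text
dp [-0.6 -0.3 44.3] rz -0.000 level [ 0.0004 -0.0009 -0.    ] | tcp [ 0.5465 -0.2094  0.1063] phi -0.052 q [ 0.11  0.89  0.32  1.82 -0.51  0.52 -0.86] t 21.6 open 0.132 ff 35.0 F [ 0.2 -0.2 -0.7]
```

Emit:
step_arm(motion=[{"dp": [0, 0, 12], "twist": [0, 0, 0], "hand": -1}, {"dp": [0, 0, 24], "twist": [0, 0, 0], "hand": -1}, {"dp": [0, 0, 33], "twist": [0, 0, 0], "hand": -1}, {"dp": [0, 0, 38], "twist": [0, 0, 0], "hand": -1}, {"dp": [0, 0, 40], "twist": [0, 0, 0], "hand": -1}])

```text
clock: 22.22
tool_pos: [0.546, -0.2092, 0.0652]
eef_rot: [1.0, -0.026, -0.0, -0.0]
contact_force: [-0.1, -0.4, -0.9]
opening: 0.136
finger_force: 35.0
```

Emit:
step_arm(motion=[{"dp": [0, 0, 1], "twist": [0, 0, 0], "hand": -1}, {"dp": [0, 0, 2], "twist": [0, 0, 0], "hand": -1}, {"dp": [0, 0, 3], "twist": [0, 0, 0], "hand": -1}, {"dp": [0, 0, 3], "twist": [0, 0, 0], "hand": -1}])

```text
clock: 22.72
tool_pos: [0.5464, -0.2092, 0.0628]
eef_rot: [1.0, -0.026, 0.0, 0.0]
contact_force: [-1.0, 0.3, -0.5]
opening: 0.132
finger_force: 35.0
```

Emit:
step_arm(motion=[{"dp": [0, 0, 0], "twist": [0, 0, 0], "hand": -0.4}, {"dp": [0, 0, 0], "twist": [0, 0, 0], "hand": -0.4}, {"dp": [0, 0, 0], "twist": [0, 0, 0], "hand": -0.4}, {"dp": [0, 0, -30], "twist": [0, 0, 0], "hand": -0.4}, {"dp": [0, 0, -85], "twist": [0, 0, 0], "hand": -0.4}])

```text
clock: 23.35
tool_pos: [0.545, -0.2085, 0.147]
eef_rot: [1.0, -0.026, -0.002, -0.001]
contact_force: [1.1, -0.9, 0.1]
opening: 0.299
finger_force: 0.0
```

Emit:
step_arm(motion=[{"dp": [-10, -50, 0], "twist": [0, 0, 0], "hand": 0.2}, {"dp": [-25, -105, 0], "twist": [0, 0, 0], "hand": 0.2}, {"dp": [-40, -160, 0], "twist": [0, 0, 0], "hand": 0.2}, {"dp": [-55, -200, 0], "twist": [0, 0, 0], "hand": 0.2}, {"dp": [-60, -200, 0], "twist": [0, 0, 0], "hand": 0.2}])

```text
clock: 23.98
tool_pos: [0.4957, -0.0021, 0.1475]
eef_rot: [1.0, -0.023, -0.001, -0.001]
contact_force: [1.0, 0.5, 0.2]
opening: 0.6
finger_force: 0.0
```

Emit:
step_arm(motion=[{"dp": [0, 0, 0], "twist": [0, 0, 0], "hand": 0.2}, {"dp": [0, 0, 0], "twist": [0, 0, 0], "hand": 0.2}, {"dp": [0, 0, 0], "twist": [0, 0, 0], "hand": 0.2}])

```text
clock: 24.35
tool_pos: [0.4972, -0.0076, 0.1478]
eef_rot: [1.0, -0.027, 0.0, 0.0]
contact_force: [-0.9, 0.0, -0.1]
opening: 0.6
finger_force: 0.0
```

```bash
python3 - <<'E'
from h import *
ss=look(); save(ss[0],'t3.png',(80,100,480,320))
go([.4360,.1800,.12],.44)
E
```

```text
top pocket 2 fin [-6.8  0.9] 56.1 71 top [-7.2  3.2] 34.3 nose (array([26.4,  0.4]), np.float64(23.8))
top pocket 3 fin [-6.6 52.5] 55.4 68 top [-9.4 43.1] 34.0 nose (array([27.1, 48.6]), np.float64(24.6))
side pocket 4 fin [ -7.  105.8] 55.0 34 top [ -6.  110.6] 34.5 nose (array([28.6, 96.9]), np.float64(21.4))
dp [ -70.9 -183.6   27.6] rz -0.494 level [ 0.0002 -0.0004 -0.    ] | tcp [ 0.497  -0.0072  0.1477] phi -0.054 q [-0.29  0.75  0.35  2.06 -0.6   0.43 -1.1 ] t 24.4 open 0.598 ff 0.0 F [-0.1 -0.2 -0.2]
```

View pics/t3.png

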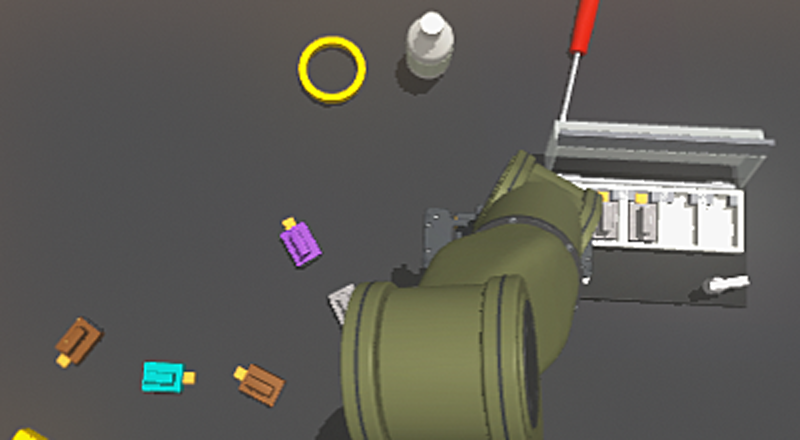

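The crop shows modules seated at (605,215) and (643,218), nose up towards the hood. The last grey module is half hidden by the arm at (342,300), so I'll check it from the side camera.

```bash
python3 - <<'E'
from h import *
np.set_printoptions(precision=4,suppress=True)
q=cam('side');W=cloud(q);g,b=masks(q)
for nm,s in(('old',load('side')),('new',q)):
    W=cloud(s);g,b=masks(s);d=np.hypot(W[...,0]-.435,W[...,1]-.181)
    F=W[g&(d<.04)&(W[...,2]>.034)&(W[...,2]<.06)]; B=W[g&(d<.045)&(W[...,2]>.016)&(W[...,2]<.03)]; N=W[b&(d<.06)&(W[...,2]<.03)]
    print(nm,len(F),F.mean(0),len(B),B.mean(0),len(N),N.mean(0) if len(N) else'')
go([.4355,.1800,.1],.43)
E
```

```text
old 68 [0.4339 0.1832 0.0419] 114 [0.4352 0.1885 0.0225] 10 [0.4014 0.1683 0.0133]
new 66 [0.4348 0.183  0.0418] 121 [0.4344 0.1891 0.0228] 11 [0.4017 0.1662 0.0122]
dp [ -71.3 -183.4   47.6] rz -0.483 level [ 0.0001 -0.0002 -0.    ] | tcp [ 0.4969 -0.0069  0.1477] phi -0.053 q [-0.29  0.75  0.35  2.06 -0.6   0.43 -1.1 ] t 24.5 open 0.601 ff 0.0 F [ 0.6  0.2 -0.4]
```

Emit:
step_arm(motion=[{"dp": [-18, -46, 10], "twist": [0, 0, -0.13], "hand": 0.2}, {"dp": [-38, -98, 20], "twist": [0, 0, -0.26], "hand": 0.2}, {"dp": [-58, -150, 30], "twist": [0, 0, -0.4], "hand": 0.2}, {"dp": [-71, -183, 40], "twist": [0, 0, -0.483], "hand": 0.2}, {"dp": [-71, -183, 47], "twist": [0, 0, -0.483], "hand": 0.2}])

```text
clock: 25.12
tool_pos: [0.4342, 0.1834, 0.1001]
eef_rot: [0.976, 0.217, -0.0, -0.001]
contact_force: [0.4, 0.1, 0.7]
opening: 0.597
finger_force: 0.0
```

Emit:
step_arm(motion=[{"dp": [0, 0, 0], "twist": [0, 0, 0], "hand": 0.2}, {"dp": [0, 0, 0], "twist": [0, 0, 0], "hand": 0.2}, {"dp": [0, 0, 0], "twist": [0, 0, 0], "hand": 0.2}])

```text
clock: 25.5
tool_pos: [0.436, 0.179, 0.101]
eef_rot: [0.977, 0.213, 0.0, 0.0]
contact_force: [0.7, -0.3, -0.1]
opening: 0.603
finger_force: 0.0
```

```bash
python3 - <<'E'
from h import *
go([.4358,.1803,.05],.43)
E
```

```text
dp [ 0.3 -1.2 51. ] rz -0.001 level [ 0.0006 -0.0006 -0.    ] | tcp [0.436 0.179 0.101] phi 0.429 q [-0.59  0.8   0.17  2.16 -0.58  0.22 -1.04] t 25.5 open 0.603 ff 0.0 F [ 0.7 -0.3 -0.1]
```

Emit:
step_arm(motion=[{"dp": [0, -1, 20], "twist": [0, 0, 0], "hand": 0.2}, {"dp": [0, -1, 40], "twist": [0, 0, 0], "hand": 0.2}, {"dp": [0, -1, 51], "twist": [0, 0, 0], "hand": 0.2}, {"dp": [0, -1, 51], "twist": [0, 0, 0], "hand": 0.2}, {"dp": [0, -1, 51], "twist": [0, 0, 0], "hand": 0.2}])

```text
clock: 26.12
tool_pos: [0.4353, 0.1809, 0.0502]
eef_rot: [0.977, 0.214, 0.0, -0.0]
contact_force: [0.6, 0.4, -0.6]
opening: 0.602
finger_force: 0.0
```

Emit:
step_arm(motion=[{"dp": [0, 0, 0], "twist": [0, 0, 0], "hand": -1}, {"dp": [0, 0, 0], "twist": [0, 0, 0], "hand": -1}, {"dp": [0, 0, 0], "twist": [0, 0, 0], "hand": -1}, {"dp": [0, 0, 0], "twist": [0, 0, 0], "hand": -1}, {"dp": [0, 0, 0], "twist": [0, 0, 0], "hand": -1}])

```text
clock: 26.75
tool_pos: [0.435, 0.181, 0.0498]
eef_rot: [0.977, 0.214, 0.0, 0.0]
contact_force: [-0.5, 0.6, 1.3]
opening: 0.133
finger_force: 35.0
```

Emit:
step_arm(motion=[{"dp": [0, 0, -20], "twist": [0, 0, 0], "hand": -1}, {"dp": [0, 0, -60], "twist": [0, 0, 0], "hand": -1}, {"dp": [0, 0, -95], "twist": [0, 0, 0], "hand": -1}, {"dp": [0, 0, -95], "twist": [0, 0, 0], "hand": -1}, {"dp": [0, 0, -95], "twist": [0, 0, 0], "hand": -1}])

```text
clock: 27.38
tool_pos: [0.4344, 0.1812, 0.1441]
eef_rot: [0.977, 0.214, -0.001, -0.0]
contact_force: [0.2, 1.6, -1.2]
opening: 0.128
finger_force: 35.0
```

```bash
python3 - <<'E'
from h import *
go([*fx(-7,-52),.145],np.pi+TH)
E
```

```text
dp [-86.  447.2  -1. ] rz -2.658 level [-0.0003  0.001  -0.    ] | tcp [0.4344 0.1812 0.1441] phi 0.431 q [-0.66  0.73  0.27  2.14 -0.56  0.34 -1.06] t 27.4 open 0.128 ff 35.0 F [ 0.2  1.6 -1.2]
```

Emit:
step_arm(motion=[{"dp": [-9, 48, 0], "twist": [0, 0, -0.18], "hand": -1}, {"dp": [-20, 103, 0], "twist": [0, 0, -0.36], "hand": -1}, {"dp": [-30, 158, 0], "twist": [0, 0, -0.54], "hand": -1}, {"dp": [-41, 213, 0], "twist": [0, 0, -0.72], "hand": -1}, {"dp": [-52, 268, 0], "twist": [0, 0, -0.9], "hand": -1}])

```text
clock: 28.0
tool_pos: [0.4991, -0.0857, 0.1431]
eef_rot: [0.785, 0.62, -0.0, -0.001]
contact_force: [1.2, 0.2, -1.9]
opening: 0.128
finger_force: 35.0
```

Emit:
step_arm(motion=[{"dp": [-40, 21, 0], "twist": [0, 0, -0.18], "hand": -1}, {"dp": [-80, 42, 0], "twist": [0, 0, -0.36], "hand": -1}, {"dp": [-120, 63, 0], "twist": [0, 0, -0.54], "hand": -1}, {"dp": [-150, 79, 0], "twist": [0, 0, -0.72], "hand": -1}, {"dp": [-161, 85, 0], "twist": [0, 0, -0.9], "hand": -1}])

```text
clock: 28.62
tool_pos: [0.5428, -0.2636, 0.1426]
eef_rot: [0.439, 0.898, 0.0, -0.001]
contact_force: [0.1, 0.2, -1.1]
opening: 0.13
finger_force: 35.0
```

Emit:
step_arm(motion=[{"dp": [0, 0, 0], "twist": [0, 0, -0.18], "hand": -1}, {"dp": [0, 0, 0], "twist": [0, 0, -0.36], "hand": -1}, {"dp": [0, 0, 0], "twist": [0, 0, -0.54], "hand": -1}, {"dp": [0, 0, 0], "twist": [0, 0, -0.72], "hand": -1}, {"dp": [0, 0, 0], "twist": [0, 0, -0.858], "hand": -1}])

```text
clock: 29.25
tool_pos: [0.5429, -0.2603, 0.1427]
eef_rot: [0.024, 1.0, 0.002, -0.001]
contact_force: [0.0, 0.7, -1.0]
opening: 0.132
finger_force: 35.0
```

Emit:
step_arm(motion=[{"dp": [0, 0, 20], "twist": [0, 0, 0], "hand": -1}, {"dp": [0, 0, 40], "twist": [0, 0, 0], "hand": -1}, {"dp": [0, 0, 40], "twist": [0, 0, 0], "hand": -1}, {"dp": [0, 0, 40], "twist": [0, 0, 0], "hand": -1}, {"dp": [0, 0, 40], "twist": [0, 0, 0], "hand": -1}])

```text
clock: 29.88
tool_pos: [0.5444, -0.2608, 0.1052]
eef_rot: [0.026, 1.0, -0.0, 0.001]
contact_force: [0.2, 0.5, -1.0]
opening: 0.13
finger_force: 35.0
```

```bash
python3 - <<'E'
from h import *
go([*fx(-7,-52),.062],np.pi+TH)
E
```

```text
dp [ 1.2 -0.4 43.2] rz -0.001 level [-0.0002  0.0012 -0.    ] | tcp [ 0.5444 -0.2608  0.1052] phi 3.089 q [ 0.65  0.91 -0.5   1.74  0.66  0.66  1.3 ] t 29.9 open 0.130 ff 35.0 F [ 0.2  0.5 -1. ]
```

Emit:
step_arm(motion=[{"dp": [1, 0, 12], "twist": [0, 0, 0], "hand": -1}, {"dp": [1, 0, 24], "twist": [0, 0, 0], "hand": -1}, {"dp": [1, 0, 33], "twist": [0, 0, 0], "hand": -1}, {"dp": [1, 0, 38], "twist": [0, 0, 0], "hand": -1}, {"dp": [1, 0, 40], "twist": [0, 0, 0], "hand": -1}])

```text
clock: 30.5
tool_pos: [0.5428, -0.2606, 0.0642]
eef_rot: [0.026, 1.0, 0.0, -0.0]
contact_force: [0.6, -0.9, -0.8]
opening: 0.134
finger_force: 35.0
```

Emit:
step_arm(motion=[{"dp": [0, 0, 1], "twist": [0, 0, 0], "hand": -1}, {"dp": [0, 0, 2], "twist": [0, 0, 0], "hand": -1}, {"dp": [0, 0, 3], "twist": [0, 0, 0], "hand": -1}, {"dp": [0, 0, 3], "twist": [0, 0, 0], "hand": -1}])

```text
clock: 31.0
tool_pos: [0.5431, -0.2608, 0.0618]
eef_rot: [0.026, 1.0, -0.0, 0.0]
contact_force: [0.0, -0.2, -0.7]
opening: 0.136
finger_force: 35.0
```

Emit:
step_arm(motion=[{"dp": [0, 0, 0], "twist": [0, 0, 0], "hand": -0.4}, {"dp": [0, 0, 0], "twist": [0, 0, 0], "hand": -0.4}, {"dp": [0, 0, 0], "twist": [0, 0, 0], "hand": -0.4}, {"dp": [0, 0, -30], "twist": [0, 0, 0], "hand": -0.4}, {"dp": [0, 0, -85], "twist": [0, 0, 0], "hand": -0.4}])

```text
clock: 31.62
tool_pos: [0.5415, -0.2604, 0.1459]
eef_rot: [0.026, 1.0, 0.001, -0.002]
contact_force: [0.7, -1.2, -0.4]
opening: 0.299
finger_force: 0.0
```

Emit:
step_arm(motion=[{"dp": [0, 40, -30], "twist": [0, 0, 0], "hand": -1}, {"dp": [0, 90, -60], "twist": [0, 0, 0], "hand": -1}, {"dp": [0, 145, -90], "twist": [0, 0, 0], "hand": -1}, {"dp": [0, 200, -115], "twist": [0, 0, 0], "hand": -1}, {"dp": [0, 260, -115], "twist": [0, 0, 0], "hand": -1}])

```text
clock: 32.25
tool_pos: [0.5578, 0.0005, 0.2639]
eef_rot: [0.027, 1.0, 0.0, 0.002]
contact_force: [0.0, 0.8, -0.4]
opening: 0.004
finger_force: 0.0
```

Emit:
step_arm(motion=[{"dp": [0, 60, 0], "twist": [0, 0, 0], "hand": -1}, {"dp": [0, 120, 0], "twist": [0, 0, 0], "hand": -1}, {"dp": [0, 150, 0], "twist": [0, 0, 0], "hand": -1}, {"dp": [0, 150, 0], "twist": [0, 0, 0], "hand": -1}, {"dp": [0, 150, 0], "twist": [0, 0, 0], "hand": -1}])

```text
clock: 32.88
tool_pos: [0.5645, 0.1469, 0.2614]
eef_rot: [0.027, 1.0, -0.001, -0.0]
contact_force: [-0.0, 0.0, -0.0]
opening: 0.004
finger_force: 0.0
```

```bash
python3 - <<'E'
from h import *
ss=look(); save(ss[0],'t4.png',(330,100,490,260))
go([*fx(110,0),.26],np.pi+TH)
for q in ss:
    L,Z=infx(q)
    k=(abs(L[...,1])<110)&(Z>40)&(Z<160)&(L[...,0]>30)&(L[...,0]<140); X=L[k];z=Z[k]
    for a in range(40,150,10):
        m=abs(z-a)<5
        if m.sum()>3: print(a,np.percentile(X[m][:,0],[2,50,98]).round(1),m.sum())
E
```

```text
top pocket 1 fin [ -5.3 -50.9] 55.4 65 top [ -4.9 -48.5] 34.0 nose (array([ 27.8, -50. ]), np.float64(24.4))
top pocket 2 fin [-6.6  0.9] 55.3 69 top [-6.3  3.5] 34.2 nose (array([26.1,  0.8]), np.float64(24.4))
top pocket 3 fin [ 4.3 51.6] 56.3 26 top [ 9.7 44.1] 34.2 nose (array([26.4, 52.5]), np.float64(23.0))
side pocket 1 fin [ -8.  -49.1] 55.4 34 top [ -8.2 -50.2] 35.1 nose 
side pocket 2 fin [-8.1  2.9] 55.3 35 top [-3.4  0.4] 34.3 nose 
side pocket 3 fin [-10.5  54.5] 54.6 40 top [-7.  55.2] 35.1 nose (array([26.4, 52.3]), np.float64(27.0))
side pocket 4 fin [ -7.4 107.4] 54.9 40 top [ -6.2 110.5] 34.4 nose (array([ 26.6, 106.5]), np.float64(27.8))
dp [-118.1 -355.5    2. ] rz -0.004 level [-0.0016 -0.0002  0.    ] | tcp [0.5647 0.1464 0.2615] phi 3.086 q [ 0.    0.68 -0.58  1.68  0.45  0.92  0.75] t 33.0 open 0.004 ff 0.0 F [0.8 0.2 0.3]
40 [82.9 84.8 85.1] 17
100 [ 78.4 102.5 108.3] 363
110 [ 70.8  73.1 100.7] 162
120 [72.9 75.7 78.8] 197
130 [76.  79.3 88.8] 217
140 [79.1 83.5 88.5] 283
50 [82.7 86.  88.5] 8
```

View pics/t4.png

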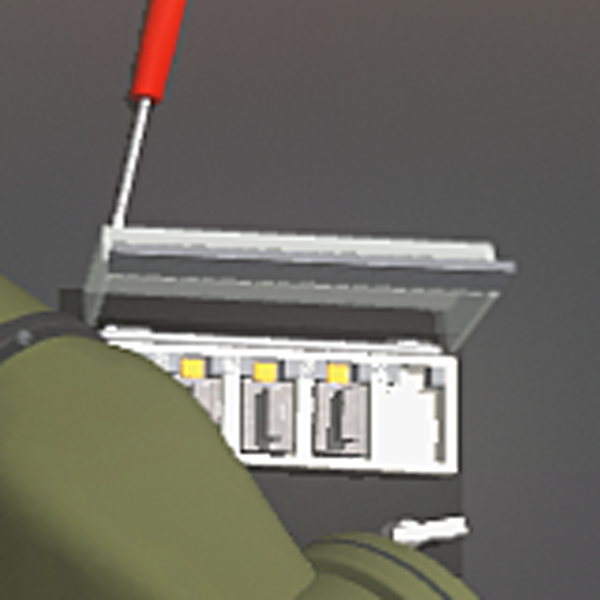

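All four modules are seated: crop noses at (192,370), (265,372) and (340,373), and pocket 4 is confirmed by the side depth. The hood stands open with its flange edge along (110..515, 240..268). Next I close the hood from behind.

Emit:
step_arm(motion=[{"dp": [-18, -55, 0], "twist": [0, 0, 0], "hand": -1}, {"dp": [-36, -110, 0], "twist": [0, 0, 0], "hand": -1}, {"dp": [-54, -166, 0], "twist": [0, 0, 0], "hand": -1}, {"dp": [-72, -222, 0], "twist": [0, 0, 0], "hand": -1}, {"dp": [-90, -278, 0], "twist": [0, 0, 0], "hand": -1}])

```text
clock: 33.6
tool_pos: [0.6394, -0.1377, 0.2617]
eef_rot: [0.028, 1.0, -0.0, -0.0]
contact_force: [0.5, -0.7, -1.0]
opening: 0.007
finger_force: 0.0
```

Emit:
step_arm(motion=[{"dp": [-18, -55, 0], "twist": [0, 0, 0], "hand": -1}, {"dp": [-24, -77, 0], "twist": [0, 0, 0], "hand": -1}, {"dp": [-24, -77, 0], "twist": [0, 0, 0], "hand": -1}, {"dp": [-24, -77, 0], "twist": [0, 0, 0], "hand": -1}, {"dp": [-24, -77, 0], "twist": [0, 0, 0], "hand": -1}])

```text
clock: 34.22
tool_pos: [0.6596, -0.2098, 0.2621]
eef_rot: [0.025, 1.0, 0.0, 0.0]
contact_force: [0.2, 0.3, 1.0]
opening: 0.006
finger_force: 0.0
```

```bash
cat > hood.py <<'E'
from h import *
def wp(th,press=0):
    x=45-108*np.cos(th)+8*np.sin(th)+9; z=28+108*np.sin(th)+8*np.cos(th)-press
    return [*fx(x,0),(z+22)/1000]
E
python3 - <<'E'
from hood import *
go([*fx(106,0),.14],np.pi+TH)
q=cam('top'); L,Z=infx(q)
k=(abs(L[...,1])<140)&(Z>105)&(Z<160)&(L[...,0]>60)&(L[...,0]<100);X=L[k]; print(X[:,0].max(),Z[k].max(),k.sum())
E
```

```text
dp [  0.5  -5.4 122. ] rz 0.002 level [0.001 0.    0.   ] | tcp [ 0.6596 -0.2098  0.2621] phi 3.092 q [ 0.52  0.84 -0.6   1.32  0.48  1.13  1.39] t 34.2 open 0.006 ff 0.0 F [0.2 0.3 1. ]
98.51103409989773 144.05811605861453 1020
```

Emit:
step_arm(motion=[{"dp": [-2, -5, 30], "twist": [0, 0, 0], "hand": -1}, {"dp": [-2, -5, 75], "twist": [0, 0, 0], "hand": -1}, {"dp": [-2, -5, 122], "twist": [0, 0, 0], "hand": -1}, {"dp": [-2, -5, 122], "twist": [0, 0, 0], "hand": -1}, {"dp": [-2, -5, 122], "twist": [0, 0, 0], "hand": -1}])

```text
clock: 34.9
tool_pos: [0.6627, -0.2163, 0.1417]
eef_rot: [0.026, 1.0, 0.0, 0.001]
contact_force: [1.4, -0.6, 0.8]
opening: 0.005
finger_force: 0.0
```

Emit:
step_arm(motion=[{"dp": [8, 0, -3], "twist": [0, 0, 0], "hand": -1}, {"dp": [18, 0, -7], "twist": [0, 0, 0], "hand": -1}, {"dp": [32, 0, -11], "twist": [0, 0, 0], "hand": -1}, {"dp": [43, 0, -13], "twist": [0, 0, 0], "hand": -1}, {"dp": [54, 0, -15], "twist": [0, 0, 0], "hand": -1}])

```text
clock: 35.52
tool_pos: [0.6075, -0.214, 0.1555]
eef_rot: [0.026, 1.0, 0.0, 0.001]
contact_force: [4.2, 0.5, -2.1]
opening: 0.006
finger_force: 1.7
```

```bash
python3 - <<'E'
from hood import *
go(wp(1.5,3),np.pi+TH)
q=cam('side'); save(q,'s5.png',(200,80,400,230))
E
```

```text
dp [0.4 1.6 0.2] rz -0.001 level [0.0001 0.0022 0.    ] | tcp [ 0.6075 -0.214   0.1555] phi 3.089 q [ 0.55  0.89 -0.55  1.58  0.58  0.83  1.29] t 35.5 open 0.006 ff 1.7 F [ 4.2  0.5 -2.1]
```

View pics/s5.png

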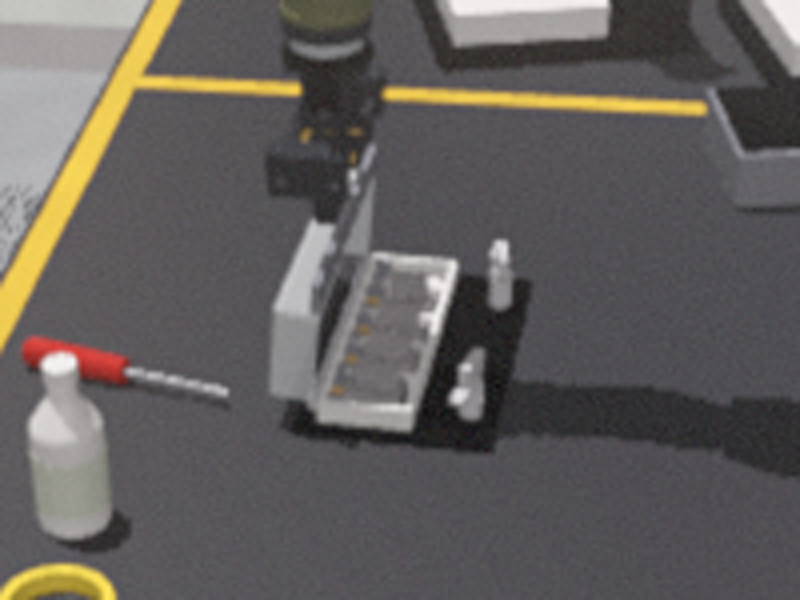

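The hood is now near vertical, with the closed fingers behind its flange at crop (330,210). All the modules lie in the tray.

Emit:
step_arm(motion=[{"dp": [11, 0, 1], "twist": [0, 0, 0], "hand": -1}, {"dp": [22, 0, 3], "twist": [0, 0, 0], "hand": -1}, {"dp": [32, 0, 5], "twist": [0, 0, 0], "hand": -1}, {"dp": [42, 0, 9], "twist": [0, 0, 0], "hand": -1}, {"dp": [52, 0, 13], "twist": [0, 0, 0], "hand": -1}])

```text
clock: 36.2
tool_pos: [0.5546, -0.2114, 0.1411]
eef_rot: [0.026, 1.0, 0.0, -0.0]
contact_force: [3.8, -0.4, 0.4]
opening: 0.002
finger_force: 1.3
```

Emit:
step_arm(motion=[{"dp": [9, 0, 6], "twist": [0, 0, 0], "hand": -1}, {"dp": [18, 0, 12], "twist": [0, 0, 0], "hand": -1}, {"dp": [26, 0, 20], "twist": [0, 0, 0], "hand": -1}, {"dp": [33, 0, 28], "twist": [0, 0, 0], "hand": -1}, {"dp": [39, 0, 36], "twist": [0, 0, 0], "hand": -1}])

```text
clock: 36.83
tool_pos: [0.516, -0.2092, 0.105]
eef_rot: [0.026, 1.0, 0.0, -0.0]
contact_force: [1.4, -0.9, 1.8]
opening: 0.003
finger_force: 0.9
```

```bash
python3 - <<'E'
from hood import *
go(wp(.5,3),np.pi+TH)
q=cam('side'); save(q,'s6.png',(200,80,400,230))
E
```

```text
dp [ 0.   1.6 -0.8] rz -0.001 level [ 0.0002 -0.0004 -0.    ] | tcp [ 0.516  -0.2092  0.105 ] phi 3.089 q [ 0.57  0.87 -0.46  1.88  0.69  0.56  1.16] t 36.8 open 0.003 ff 0.9 F [ 1.4 -0.9  1.8]
```

View pics/s6.png

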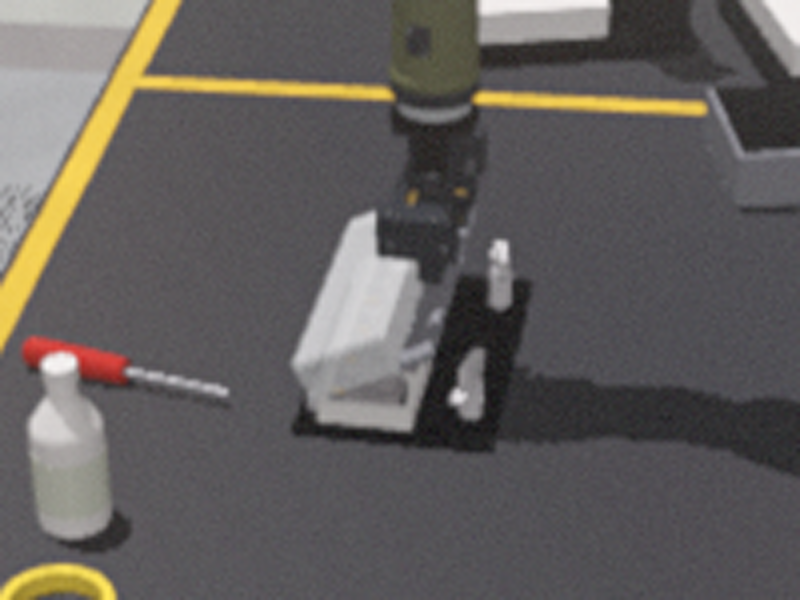

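The hood is about half a radian from closed, with the fingers pressing its flange at crop (435,265). I finish the arc.

Emit:
step_arm(motion=[{"dp": [5, 1, 9], "twist": [0, 0, 0], "hand": -1}, {"dp": [10, 1, 19], "twist": [0, 0, 0], "hand": -1}, {"dp": [13, 1, 29], "twist": [0, 0, 0], "hand": -1}, {"dp": [16, 1, 39], "twist": [0, 0, 0], "hand": -1}, {"dp": [17, 1, 46], "twist": [0, 0, 0], "hand": -1}])

```text
clock: 37.5
tool_pos: [0.4992, -0.2072, 0.0589]
eef_rot: [0.026, 1.0, 0.0, -0.0]
contact_force: [0.6, -0.6, 2.2]
opening: 0.006
finger_force: 0.7
```

Emit:
step_arm(motion=[{"dp": [0, 0, 1], "twist": [0, 0, 0], "hand": -1}, {"dp": [0, 0, 2], "twist": [0, 0, 0], "hand": -1}, {"dp": [0, 0, 3], "twist": [0, 0, 0], "hand": -1}, {"dp": [0, 0, 3], "twist": [0, 0, 0], "hand": -1}])

```text
clock: 38.0
tool_pos: [0.4992, -0.2071, 0.0583]
eef_rot: [0.026, 1.0, -0.001, -0.0]
contact_force: [-4.5, 1.5, 20.3]
opening: 0.006
finger_force: 10.2
```

```bash
python3 - <<'E'
from hood import *
go(wp(0,0),np.pi+TH)
q=cam('side'); L,Z=infx(q)
for x0 in(-66,-60,-54,-47):
  for y0 in(100,-100): 
    k=(abs(L[...,0]-x0)<4)&(abs(L[...,1]-y0)<30); print(x0,y0,k.sum(),np.median(Z[k]).round(1),end=' ')
for a,b in((-35,-15),(-15,5),(5,25),(25,40)):
    k=(L[...,0]>a)&(L[...,0]<b)&(abs(L[...,1])<125)&(abs(Z-60)<30); print('roof',a,np.median(Z[k]).round(1))
E
```

```text
dp [0.1 0.4 0.3] rz -0.000 level [-0.0011 -0.0003  0.    ] | tcp [ 0.4992 -0.2071  0.0583] phi 3.089 q [ 0.52  0.93 -0.36  1.95  0.78  0.41  1.08] t 38.0 open 0.006 ff 10.2 F [-4.5  1.5 20.3]
-66 100 70 39.1 -66 -100 2 8.7 -60 100 65 39.8 -60 -100 0 nan -54 100 68 39.1 -54 -100 0 nan -47 100 67 41.5 -47 -100 0 nan roof -35 66.7
roof -15 67.6
roof 5 67.3
roof 25 67.3
  return _methods._mean(a, axis=axis, dtype=dtype,
  ret = ret.dtype.type(ret / rcount)
```

Emit:
step_arm(motion=[{"dp": [0, 0, -40], "twist": [0, 0, 0], "hand": -1}, {"dp": [0, 0, -80], "twist": [0, 0, 0.15], "hand": -0.1}, {"dp": [0, 0, -80], "twist": [0, 0, 0.33], "hand": -0.1}, {"dp": [0, 0, -80], "twist": [0, 0, 0.5], "hand": -0.1}, {"dp": [0, 0, -80], "twist": [0, 0, 0.66], "hand": -0.1}])

```text
clock: 38.67
tool_pos: [0.4989, -0.2072, 0.1364]
eef_rot: [0.351, 0.936, -0.0, -0.001]
contact_force: [0.2, -0.1, 0.2]
opening: 0.429
finger_force: 0.0
```

Emit:
step_arm(motion=[{"dp": [0, 0, 0], "twist": [0, 0, 0.17], "hand": -0.1}, {"dp": [0, 0, 0], "twist": [0, 0, 0.34], "hand": -0.1}, {"dp": [0, 0, 0], "twist": [0, 0, 0.51], "hand": -0.1}, {"dp": [0, 0, 0], "twist": [0, 0, 0.68], "hand": -0.1}, {"dp": [0, 0, 0], "twist": [0, 0, 0.68], "hand": -0.1}])

```text
clock: 39.3
tool_pos: [0.4991, -0.207, 0.1363]
eef_rot: [0.641, 0.768, -0.001, -0.001]
contact_force: [0.4, 0.5, -1.0]
opening: 0.447
finger_force: 0.0
```

Emit:
step_arm(motion=[{"dp": [0, 0, 0], "twist": [0, 0, 0], "hand": -0.1}, {"dp": [0, 0, 0], "twist": [0, 0, 0], "hand": -0.1}])

```text
clock: 39.55
tool_pos: [0.4995, -0.2074, 0.1365]
eef_rot: [0.641, 0.768, 0.0, -0.0]
contact_force: [-0.0, 0.5, -1.2]
opening: 0.447
finger_force: 0.0
```

```bash
python3 - <<'E'
from h import *
np.set_printoptions(precision=4,suppress=True)
go([*fx(-87,-95),.1],TH+np.pi/2+.23)
for n in('top','side'):
    q=cam(n);L,Z=infx(q)
    for y0 in(95,-95):
        k=(abs(L[...,0]+87)<35)&(abs(L[...,1]-y0)<35)&(Z>49)&(Z<70)
        if k.sum()>8: P=L[k];v=ang(0,P);print(n,y0,k.sum(),P.mean(0).round(1),'turn-ish',np.arctan2(v[0],v[1]*np.sign(y0))%np.pi)
    for x0 in(-66,-60,-54):
        k=(abs(L[...,0]-x0)<4)&(abs(L[...,1])<70); print(x0,k.sum(),np.median(Z[k]).round(1),end=' ')
    k=(abs(L[...,0])<35)&(abs(L[...,1])<125)&(abs(Z-60)<30); print('roof',np.percentile(Z[k],[10,50,90]).round(1))
E
```

```text
dp [-84.2 -54.2  36.5] rz 0.001 level [-0.0002 -0.0004  0.    ] | tcp [ 0.4995 -0.2074  0.1365] phi 1.750 q [ 0.39  0.77 -0.14  1.93  0.22  0.46  0.27] t 39.5 open 0.447 ff 0.0 F [-0.   0.5 -1.2]
top 95 66 [-85.5  94.3] turn-ish 0.21845064129240788
top -95 43 [ -83.7 -100. ] turn-ish 0.19970997899184334
-66 507 448.7 -60 465 465.6 -54 477 468.8 roof [63.3 66.  69.1]
side 95 38 [-88.6  99.1] turn-ish 0.24073218417807174
side -95 26 [-88.4 -93.4] turn-ish 0.2544567038607384
-66 327 367.9 -60 307 364.8 -54 305 351.8 roof [63.8 67.3 70.5]
```

Emit:
step_arm(motion=[{"dp": [-45, -29, 10], "twist": [0, 0, 0], "hand": -0.1}, {"dp": [-84, -54, 20], "twist": [0, 0, 0], "hand": -0.1}, {"dp": [-84, -54, 30], "twist": [0, 0, 0], "hand": -0.1}, {"dp": [-84, -54, 30], "twist": [0, 0, 0], "hand": -0.1}, {"dp": [-84, -54, 30], "twist": [0, 0, 0], "hand": -0.1}])

```text
clock: 40.28
tool_pos: [0.4624, -0.298, 0.1069]
eef_rot: [0.64, 0.768, 0.001, -0.0]
contact_force: [-0.7, -0.4, 1.1]
opening: 0.45
finger_force: 0.0
```

Emit:
step_arm(motion=[{"dp": [0, 0, 12], "twist": [0, 0, 0], "hand": -0.1}, {"dp": [0, 0, 24], "twist": [0, 0, 0], "hand": -0.1}, {"dp": [0, 0, 34], "twist": [0, 0, 0], "hand": -0.1}, {"dp": [0, 0, 36], "twist": [0, 0, 0], "hand": -0.1}, {"dp": [0, 0, 36], "twist": [0, 0, 0], "hand": -0.1}])

```text
clock: 40.9
tool_pos: [0.4613, -0.2996, 0.0705]
eef_rot: [0.641, 0.767, -0.0, -0.0]
contact_force: [0.6, -0.7, -0.0]
opening: 0.451
finger_force: 0.0
```

```bash
python3 - <<'E'
from h import *
go([*fx(-87,-95),.069],TH+np.pi/2+.23)
E
```

```text
dp [-0.2 -0.2  1.5] rz 0.000 level [-0.0002 -0.0002  0.    ] | tcp [ 0.4613 -0.2996  0.0705] phi 1.749 q [ 0.57  0.89 -0.13  1.92  0.29  0.35  0.39] t 40.9 open 0.451 ff 0.0 F [ 0.6 -0.7 -0. ]
```

Emit:
step_arm(motion=[{"dp": [0, 0, 1], "twist": [0, 0, 0], "hand": -1}, {"dp": [0, 0, 1], "twist": [0, 0, 0], "hand": -1}, {"dp": [0, 0, 1], "twist": [0, 0, 0], "hand": -1}, {"dp": [0, 0, 1], "twist": [0, 0, 0], "hand": -1}], force=25)

```text
clock: 41.4
tool_pos: [0.4605, -0.2999, 0.0699]
eef_rot: [0.642, 0.767, -0.001, -0.001]
contact_force: [-2.8, -0.7, 3.6]
opening: 0.113
finger_force: 25.0
```

Emit:
step_arm(motion=[{"dp": [0, 0, 0], "twist": [0, 0, -0.13], "hand": -1}, {"dp": [0, 0, 0], "twist": [0, 0, -0.28], "hand": -1}, {"dp": [0, 0, 0], "twist": [0, 0, -0.43], "hand": -1}, {"dp": [0, 0, 0], "twist": [0, 0, -0.58], "hand": -1}, {"dp": [0, 0, 0], "twist": [0, 0, -0.7], "hand": -1}])

```text
clock: 42.02
tool_pos: [0.4596, -0.3004, 0.0698]
eef_rot: [0.338, 0.941, -0.001, -0.001]
contact_force: [-4.2, -1.3, 3.9]
opening: 0.113
finger_force: 25.0
```

Emit:
step_arm(motion=[{"dp": [0, 0, 0], "twist": [0, 0, -0.13], "hand": -1}, {"dp": [0, 0, 0], "twist": [0, 0, -0.28], "hand": -1}, {"dp": [0, 0, 0], "twist": [0, 0, -0.43], "hand": -1}, {"dp": [0, 0, 0], "twist": [0, 0, -0.56], "hand": -1}, {"dp": [0, 0, 0], "twist": [0, 0, -0.63], "hand": -1}])

```text
clock: 42.65
tool_pos: [0.4592, -0.3014, 0.0698]
eef_rot: [0.031, 1.0, -0.001, -0.002]
contact_force: [-5.2, -3.2, 4.3]
opening: 0.111
finger_force: 25.0
```

```bash
python3 - <<'E'
from h import *
go([*fx(-87,-95),.069],np.pi+TH); print(r.get_state()['moment'].round(2))
E
```

```text
dp [-1.9  1.6  0.8] rz -0.010 level [-0.0025 -0.0038  0.    ] | tcp [ 0.4592 -0.3014  0.0698] phi 3.079 q [ 0.75  0.92 -0.43  1.91  0.8   0.49  1.25] t 42.6 open 0.111 ff 25.0 F [-5.2 -3.2  4.3]
[-0.47  0.85 -0.09]
```

Emit:
step_arm(motion=[{"dp": [0, 0, 0], "twist": [0, 0, 0], "hand": -0.1}, {"dp": [0, 0, 0], "twist": [0, 0, 0], "hand": -0.1}, {"dp": [0, 0, 0], "twist": [0, 0, 0], "hand": -0.1}, {"dp": [0, 0, -30], "twist": [0, 0, 0], "hand": -0.1}, {"dp": [0, 0, -65], "twist": [0, 0, 0], "hand": -0.1}])

```text
clock: 43.28
tool_pos: [0.4613, -0.299, 0.1349]
eef_rot: [0.031, 1.0, 0.001, -0.001]
contact_force: [0.2, 0.1, -0.4]
opening: 0.456
finger_force: 0.0
```

Emit:
step_arm(motion=[{"dp": [0, 38, 0], "twist": [0, 0, 0.18], "hand": -0.1}, {"dp": [0, 76, 0], "twist": [0, 0, 0.36], "hand": -0.1}, {"dp": [0, 114, 0], "twist": [0, 0, 0.54], "hand": -0.1}, {"dp": [0, 152, 0], "twist": [0, 0, 0.72], "hand": -0.1}, {"dp": [0, 190, 0], "twist": [0, 0, 0.9], "hand": -0.1}])

```text
clock: 43.9
tool_pos: [0.4737, -0.1084, 0.1348]
eef_rot: [0.466, 0.885, 0.0, 0.0]
contact_force: [0.9, 1.0, 0.0]
opening: 0.446
finger_force: 0.0
```

Emit:
step_arm(motion=[{"dp": [0, 0, 0], "twist": [0, 0, 0.18], "hand": -0.1}, {"dp": [0, 0, 0], "twist": [0, 0, 0.36], "hand": -0.1}, {"dp": [0, 0, 0], "twist": [0, 0, 0.54], "hand": -0.1}, {"dp": [0, 0, 0], "twist": [0, 0, 0.72], "hand": -0.1}, {"dp": [0, 0, 0], "twist": [0, 0, 0.89], "hand": -0.1}])

```text
clock: 44.52
tool_pos: [0.4737, -0.1095, 0.1347]
eef_rot: [0.801, 0.599, 0.0, 0.0]
contact_force: [-0.7, 0.6, 0.3]
opening: 0.451
finger_force: 0.0
```

Emit:
step_arm(motion=[{"dp": [0, 0, 0], "twist": [0, 0, 0], "hand": -0.1}, {"dp": [0, 0, 0], "twist": [0, 0, 0], "hand": -0.1}, {"dp": [0, 0, 0], "twist": [0, 0, 0], "hand": -0.1}])

```text
clock: 44.9
tool_pos: [0.4733, -0.1099, 0.1347]
eef_rot: [0.799, 0.601, 0.0, -0.0]
contact_force: [0.5, -0.3, -0.1]
opening: 0.45
finger_force: 0.0
```

```bash
python3 - <<'E'
from h import *
go([*fx(-87,95),.069],TH+np.pi/2-.23)
q=cam('top');L,Z=infx(q);y0=-95
k=(abs(L[...,0]+87)<35)&(abs(L[...,1]-y0)<35)&(Z>49)&(Z<70)
P=L[k];v=ang(0,P);print(k.sum(),P.mean(0).round(1),'turn',np.arctan2(v[0],v[1]*np.sign(y0))%np.pi)
E
```

```text
dp [-0.8 -2.2 65.7] rz 0.002 level [ 0.     -0.0003 -0.    ] | tcp [ 0.4733 -0.1099  0.1347] phi 1.290 q [ 0.15  0.73 -0.02  2.09  0.04  0.32 -0.19] t 44.9 open 0.450 ff 0.0 F [ 0.5 -0.3 -0.1]h.py:25: RuntimeWarning: Mean of empty slice.
  d=(P-P.mean(0)); return np.linalg.svd(d,full_matrices=False)[2][0]
  ret = um.true_divide(
Traceback (most recent call last):
  File "h.py", line 25, in ang
    d=(P-P.mean(0)); return np.linalg.svd(d,full_matrices=False)[2][0]
                            ~~~~~~~~~~~~~~~~~~~~~~~~~~~~~~~~~~~~~~~^^^
IndexError: index 0 is out of bounds for axis 0 with size 0
```

Right wing is occluded now; I'll check it at the end. Next the left button.

Emit:
step_arm(motion=[{"dp": [-1, -2, 20], "twist": [0, 0, 0], "hand": -0.1}, {"dp": [-1, -2, 45], "twist": [0, 0, 0], "hand": -0.1}, {"dp": [-1, -2, 60], "twist": [0, 0, 0], "hand": -0.1}, {"dp": [-1, -2, 65], "twist": [0, 0, 0], "hand": -0.1}, {"dp": [-1, -2, 65], "twist": [0, 0, 0], "hand": -0.1}])

```text
clock: 45.58
tool_pos: [0.4712, -0.1104, 0.0697]
eef_rot: [0.799, 0.601, 0.0, -0.0]
contact_force: [-0.1, -1.1, 0.4]
opening: 0.448
finger_force: 0.0
```

Emit:
step_arm(motion=[{"dp": [0, 0, 0], "twist": [0, 0, 0], "hand": -1}, {"dp": [0, 0, 0], "twist": [0, 0, 0], "hand": -1}, {"dp": [0, 0, 0], "twist": [0, 0, 0], "hand": -1}, {"dp": [0, 0, 0], "twist": [0, 0, 0], "hand": -1}])

```text
clock: 46.08
tool_pos: [0.4713, -0.1104, 0.07]
eef_rot: [0.799, 0.601, 0.0, 0.0]
contact_force: [-0.2, 0.8, 3.4]
opening: 0.111
finger_force: 25.0
```

Emit:
step_arm(motion=[{"dp": [0, 0, 0], "twist": [0, 0, 0.13], "hand": -1}, {"dp": [0, 0, 0], "twist": [0, 0, 0.28], "hand": -1}, {"dp": [0, 0, 0], "twist": [0, 0, 0.43], "hand": -1}, {"dp": [0, 0, 0], "twist": [0, 0, 0.58], "hand": -1}, {"dp": [0, 0, 0], "twist": [0, 0, 0.7], "hand": -1}])

```text
clock: 46.7
tool_pos: [0.4721, -0.111, 0.07]
eef_rot: [0.958, 0.288, 0.001, 0.001]
contact_force: [0.1, 0.3, 1.4]
opening: 0.112
finger_force: 25.0
```

Emit:
step_arm(motion=[{"dp": [0, 0, 0], "twist": [0, 0, 0.13], "hand": -1}, {"dp": [0, 0, 0], "twist": [0, 0, 0.28], "hand": -1}, {"dp": [0, 0, 0], "twist": [0, 0, 0.43], "hand": -1}, {"dp": [0, 0, 0], "twist": [0, 0, 0.56], "hand": -1}, {"dp": [0, 0, 0], "twist": [0, 0, 0.63], "hand": -1}])

```text
clock: 47.32
tool_pos: [0.4723, -0.1118, 0.07]
eef_rot: [1.0, -0.022, 0.001, 0.001]
contact_force: [2.5, -3.2, 0.8]
opening: 0.112
finger_force: 25.0
```

```bash
python3 - <<'E'
from h import *
go([*fx(-87,95),.069],TH); print(r.get_state()['moment'].round(2))
E
```

```text
dp [-1.3 -1.6  1. ] rz 0.007 level [ 0.0023 -0.0028 -0.    ] | tcp [ 0.4723 -0.1118  0.07  ] phi -0.045 q [ 0.05  0.87  0.13  2.12 -0.6   0.18 -0.88] t 47.3 open 0.112 ff 25.0 F [ 2.5 -3.2  0.8]
[-0.74 -0.22  0.03]
```

Emit:
step_arm(motion=[{"dp": [0, 0, 0], "twist": [0, 0, 0], "hand": -0.1}, {"dp": [0, 0, 0], "twist": [0, 0, 0], "hand": -0.1}, {"dp": [0, 0, 0], "twist": [0, 0, 0], "hand": -0.1}, {"dp": [0, 0, -40], "twist": [0, 0, 0], "hand": -0.1}, {"dp": [0, 0, -100], "twist": [0, 0, 0], "hand": -0.1}])

```text
clock: 47.95
tool_pos: [0.4699, -0.1098, 0.1696]
eef_rot: [1.0, -0.02, -0.002, -0.001]
contact_force: [1.8, -1.5, 0.9]
opening: 0.449
finger_force: 0.0
```

Emit:
step_arm(motion=[{"dp": [0, -55, -20], "twist": [0, 0, 0], "hand": -0.1}, {"dp": [0, -110, -40], "twist": [0, 0, 0], "hand": -0.1}, {"dp": [0, -165, -60], "twist": [0, 0, 0], "hand": -0.1}, {"dp": [0, -220, -80], "twist": [0, 0, 0], "hand": -0.1}, {"dp": [0, -275, -80], "twist": [0, 0, 0], "hand": -0.1}])

```text
clock: 48.58
tool_pos: [0.4826, 0.1665, 0.251]
eef_rot: [1.0, -0.02, 0.001, -0.001]
contact_force: [1.4, -0.7, -1.0]
opening: 0.446
finger_force: 0.0
```

Emit:
step_arm(motion=[{"dp": [0, -55, 0], "twist": [0, 0, 0], "hand": -0.1}, {"dp": [0, -110, 0], "twist": [0, 0, 0], "hand": -0.1}, {"dp": [0, -110, 0], "twist": [0, 0, 0], "hand": -0.1}, {"dp": [0, -110, 0], "twist": [0, 0, 0], "hand": -0.1}])

```text
clock: 49.08
tool_pos: [0.4865, 0.2733, 0.2494]
eef_rot: [1.0, -0.021, -0.0, 0.001]
contact_force: [0.8, -0.7, 0.7]
opening: 0.448
finger_force: 0.0
```

```bash
python3 - <<'E'
from h import *
np.set_printoptions(precision=4,suppress=True)
go([.47,.25,.25],TH)
for n in('top','side'):
    q=cam(n);L,Z=infx(q)
    if n=='top': save(q,'t7.png',(220,80,490,280))
    for y0 in(95,-95):
        k=(abs(L[...,0]+87)<35)&(abs(L[...,1]-y0)<35)&(Z>49)&(Z<70)
        if k.sum()>8: P=L[k];v=ang(0,P);print(n,y0,k.sum(),P.mean(0).round(1),'turn',np.arctan2(v[0],v[1]*np.sign(y0))%np.pi)
    for x0 in(-66,-60,-54):
        k=(abs(L[...,0]-x0)<4)&(abs(L[...,1])<70); print(x0,np.median(Z[k]).round(1),end=' ')
    for a in(-35,-10,15): k=(L[...,0]>a)&(L[...,0]<a+20)&(abs(L[...,1])<125)&(abs(Z-60)<30); print('roof',np.median(Z[k]).round(1),end=' ')
    for t in('bottle','tape_roll','screwdriver'):
        d=r.search_frame(n,t)[:1]; print(t,[q['R']@np.array(x['at'])+q['t'] for x in d])
E
```

```text
dp [-15.5  23.9  -0.5] rz 0.011 level [0.0013 0.0009 0.    ] | tcp [0.4865 0.2733 0.2494] phi -0.041 q [-0.94  0.69  0.6   1.81 -0.51  0.81 -1.69] t 49.1 open 0.448 ff 0.0 F [ 0.8 -0.7  0.7]
top 95 74 [-85.9  93.5] turn 1.5717366976648255
top -95 85 [-84.8 -93.8] turn 1.5494631510347991
-66 34.8 -60 36.1 -54 36.3 roof 66.2 roof 66.2 roof 66.3 bottle [array([0.7651, 0.0731, 0.097 ])]
tape_roll [array([0.7621, 0.208 , 0.0255])]
screwdriver [array([ 0.82  , -0.1424,  0.0204])]
side 95 61 [-88.6  96.1] turn 1.5298955135308199
side -95 55 [-90.1 -94.5] turn 1.641413654556943
-66 35.1 -60 37.5 -54 39.6 roof nan roof nan roof 67.3 bottle []
tape_roll [array([0.7565, 0.2123, 0.0222])]
screwdriver [array([ 0.8049, -0.1388,  0.0183])]
  return _methods._mean(a, axis=axis, dtype=dtype,
  ret = ret.dtype.type(ret / rcount)
```

View pics/t7.png

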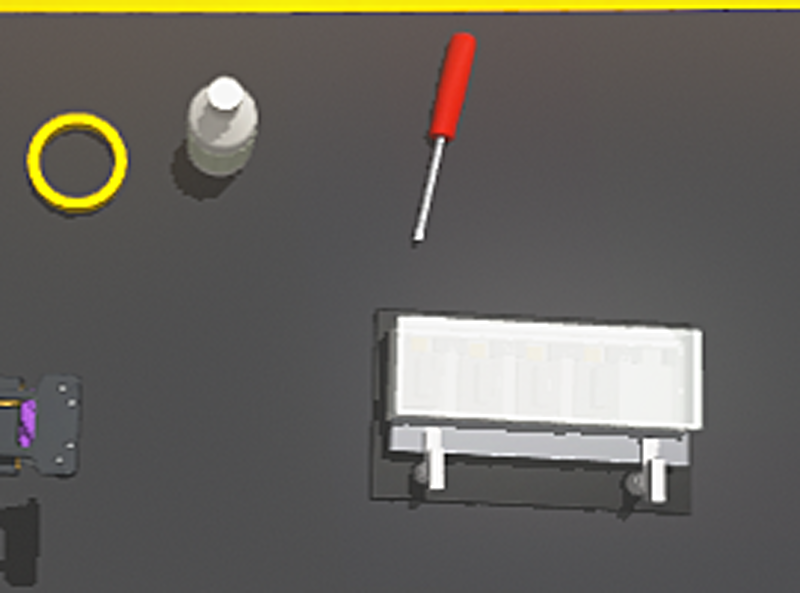

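The picture shows the hood closed over four modules (noses faintly at (420,343) to (592,352)) and both turnbutton arms over the flange at (433,440) and (650,445). The bystanders are unmoved. I hand in.

```bash
python3 -c "
from plant import r
print(r.finish_job())"
```

```text
the job is handed in; nothing more can be done
None
```

Job handed in: all four grey modules are seated in the tray, the hood is closed and both turnbuttons are turned in over its flange; the bottle, tape roll and screwdriver did not move, and the judge's verdict was not returned.

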